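# Pack the carton and latch the transit case

## Task

Pack the long narrow brown carton flat into the open grey transit case, push the sliding lid fully shut, then hook the draw latch's wire loop over the keeper on the lid and press the lever down past centre until it stays flat and holds the loop tight. Leave everything else on the bench where it stands.

Things in the scene. Friction and masses are not known exactly. Their poses are not given: they have to be found in the camera images.
- case: Grey plastic transit case, aluminium trim, fixed, 320 x 170 mm. Origin on the bench under the lever's pivot; x runs from the latch to the keeper and sliding lid, y across, z up. It spans x -125 to 195, y +-85; fixed deck at x < 40, 78 mm high; the open-topped cavity (8 mm thick floor) spans x 40 to 187, y +-77. Lid rails at y +-79 stand 12 mm above the deck.
- case_cavity (a point): Point on the cavity floor at case x 104, y 0, 8 mm above the bench: with the lid open, a good place for the middle of the carton laid across the case (its length along case y).
- carton: The carton to pack: plain brown cardboard, 110 x 50 x 40 mm (its x, y, z), about 0.25 kg, lying flat. Origin: centre of its underside. It lies to the left or the right of the case; a tin stands off its -x end (115 mm between centres).
- lid (a joint): Opening of the sliding lid in m: 0 shut against its stop, 0.142 fully open. It slides along case x, shutting towards the latch (-x), with about 3 N of friction, and stays where left. Lid: aluminium plate 150 x 146 x 6 mm, top 84 mm above the bench, covering case x 40 to 190 when shut. Starts 0.128 to 0.142, leaving at least 128 mm of the cavity free.
- lid_rib (a point): Top centre of the black rib across the lid, 12 mm thick along case x, 100 mm long along case y, 26 mm tall above the lid (top 110 mm above the bench). The lid is pushed shut by the rib's far (+x) side. At case x 160 when shut.
- lever (a joint): Latch lever angle in rad: 0 flat, pointing to case -x; 1.57 upright; 2.36 (stop) leaning towards the keeper. Friction (0.07 N m) keeps it where left. Starts 0.9 to 1.45. With the loop hooked it is swung back towards -x and down; the loop is tightest about 0.5 rad above flat (a few N at the tip), then over-centre tension (15 N in the loop) pulls the lever down to 0.
- lever_tip (a point): Middle of the lever's free end, 88 mm from its pivot, which runs along case y at case x 0, 104 mm above the bench. The lever is a steel strip 30 mm wide, 6 mm thick, with a black grip 30 mm long, 34 mm wide and 8 mm thick at the end.
- loop (a joint): Wire loop's angle on the lever in rad. loop minus lever is its elevation: 0 level towards the keeper, 1.57 upright, 3.14 level towards case -x. A stop limits loop to 4.1, so swinging the lever towards the keeper carries the folded-back loop up with it, to just short of upright (1.74) at the lever's stop. Loosely hinged: over 0.3 rad off upright it falls. Starts 3.95 to 4.1, folded back.
- loop_bar (a point): Middle of the loop's cross bar, a 9 mm steel rod 68 mm long along case y. The loop is a U of steel wire, legs 61 mm apart either side of the lever, the bar 95 mm from the pin on which the loop hangs.
- loop_pin (a point): Middle of the pin in the lever on which the loop hangs: 24 mm from the lever's pivot along the lever and, with the lever flat, 10 mm below the pivot.
- keeper (a joint): Pull of the loop on the spring-mounted keeper: travel in m towards the latch, 0 at rest, about 0.003 when latched, at most 0.009; spring 5000 N/m.
- keeper_throat (a point): Where the middle of the bar sits when hooked (axes as the case's); at case x 74, 94 mm above the bench, with the lid shut. Keeper: steel hook on the lid, 40 mm wide, 25 mm tall, its throat (20 mm high) open to +x, away from the latch. From this point: throat's back wall 4.5 mm to -x, overhang's nose 8 mm to +x, lid 10 mm below, hook's top 15 mm above.
- keeper_nose (a point): Top edge of the overhang's nose. The bar must come down beyond it (+x) onto the lid, and then be drawn back (-x) under the overhang. It clears the nose only when the lever leans towards the keeper (lever above about 1.9) as the loop falls.
- big_carton: Bystander: brown carton with a white strip on top, 140 x 100 x 70 mm, on the other side of the case; origin under its centre.
- tin: Bystander: upright tin, 60 mm across, 110 mm tall, off the -x end of the carton to pack; origin under its centre.
- tape_roll: Bystander: roll of clear tape lying flat, 110 mm across, 48 mm tall, beyond the case; origin under its centre.
- flask: Bystander: white bottle, 70 mm across, 170 mm tall, beyond the case; origin under its centre.
- tray: Bystander: open black tray 110 x 160 x 60 mm, beyond the case; origin under its centre.
- driver: Bystander: screwdriver lying off the latch end of the case.
- cup: Bystander: steel cup, 72 mm across, 70 mm tall, off the lid end of the case; origin under its centre.
Mind the look-alikes: they are no part of the job. Leave any blue or turquoise look-alike of the carton alone.

How it is judged:
By the outcome, as a careful person would: the job done as asked, in the order asked, and still so for the second after the job is handed in, with the robot touching nothing.
It also fails if it takes over 69 s, if anything falls off the work surface, if the arm or the gripper's body presses on something with over 40 N, if the wrist force passes 120 N, or if a joint passes its speed limit or range.

## Robot

A 6-joint arm with a two-finger parallel gripper is mounted at the origin on the work surface. World frame = base frame: x ahead of the robot, y to its left, z up, the work surface at z = 0. Lengths are in m, angles in rad, forces in N, time in s.
With the tool pointing down it reaches from about 0.275 to 0.875 m from the base axis. Payload 12.5 kg.
Tool frame: the origin (TCP) lies midway between the tips of the shut fingers; the grasp point (between the pads) lies 19 mm behind it (env.grasp_offset is the distance from the TCP to the grasp point, in m); z points along the fingers, x is the direction in which the jaws open and shut, and the axes are right-handed (so a half turn about z gives the same grasp; the last joint's range is limited). The gripper opens to 85 mm and grips with 20 to 120 N. Pads are 22 mm wide; open, the fingers measure 114 mm over their backs; the gripper's body (76 mm by 85 mm) begins 54 mm behind the grasp point. The pads swing forward as they close: fully open they stand 13 mm farther back than shut.
Start: joints at [1.165, 0.351, 1.652, -0, 1.139, -0.085], TCP at [0.173, 0.522, 0.193] pointing down, gripper open.
Joint ranges: [-2.75, 2.75], [-0.79, 2.1], [0.01, 2.65], [-1.57, 4.71], [0.07, 3.14], [-2.87, 2.87]. Speed limits (rad/s): [2.22, 2.22, 2.79, 3.14, 3.14, 3.14].

## Interface

Orientations are given as a unit quaternion [w, x, y, z].
In Python, from bench import env gives the robot as it stands.
- The arm moves only by the shell command python3 -m pendant 'ROWS' [FORCE]. ROWS is JSON, a list of rows, each an object of numbers: "x", "y", "z": the shift along the tool's x, y, z in mm; "wx", "wy", "wz": the turn, a rotation vector about the tool's x, y, z in rad; "jaw": the opening in per cent of the stroke, from 0 (shut) to 100 (fully open). A call has 1 to 10 rows; each row shifts and turns the commanded pose from where the row before left it, along the tool's axes as they then stand; what a row does not reach is not made up. A row lasts 1/12 s, in which the tool goes at most 41.7 mm and 7.16 degrees, less where a joint would pass 70% of its speed; a pose out of reach is approached as far as the arm can. A call with a gripper value outside its range is refused whole. The fingers move at their own pace and stop on an object; FORCE is the grip in N (left out, the last holds). Time passes only in rows, so rows that do not move let the fingers close. It gives the time, the measured TCP pose, the force and the opening at its end, in the units of the state.
- env.observe(): the state, without advancing time (a new reading comes with each control period).
- env.snapshot(name): name is "scene" or "side" or "wrist"; returns a dict with "pixels" (480x640x3 uint8, red, green, blue), "K" (3x3 intrinsics, pixels), "xyz" and "attitude" of the camera in the world. Camera axes: x right, y up, looking along -z (the intrinsics and any distortion apply to the point x, -y, -z); pixel columns grow to the right and rows downward; lengths in m; the calibration is good to about 2 mm. The wrist camera is an equidistant fisheye: a pixel r from the principal point sees the ray r / f radians off the axis. A picture is of the moment at which its call begins. There is no depth.
- env.finish_job(): hands the job in, once; it reports no verdict.
Trained networks look in a picture, given as the dict that the camera call returned (one of the last four; its "shot" number tells which), for a name from the list of things; names that differ only in an ending like _2 or _b are one class to them, and where a whole thing is asked for, a point or a joint stands for the part that bears it (a point fixed in the world has none). Each returns a list of dicts, best first, with "score" (0 to 1); they miss things now and then, are a little off and sometimes report something else, mostly with a low value. They report only what shows in the picture. A call takes as long as a camera call. They do not tell look-alikes from the thing itself.
- env.masks_of(label, picture): "pixels" (480x640 bool, what is visible of it) and "extent" ([left, top, right, bottom] in pixels, round what is visible of it).
The state is a dict: "clock": time; "joints": joint angles; "qvel": joint speeds; "joint_torque": joint torques, N m; "position": TCP position; "orientation": TCP orientation; "contact_force": force on the tool from outside, world axes, zero at the start; "torque": the same for the moment, N m; "grip_width": finger opening in m.
Only numpy, scipy, OpenCV 4.12 (cv2) and the standard library are available. Lean on these libraries where they do the work, as an engineer would, in place of code of your own. Each camera call takes 0.05 s, during which the arm holds its last target. There are 200 camera calls.

## Working session

There is one attempt and no reset: what is moved stays moved. The work goes in short steps, Python scripts to look and compute and a shell command to move; the robot and the scene stay as the last step left them, time stands still between calls to the robot, and variables do not carry over. Pictures are saved under pics/ and viewed, about 8 in all and at most 12, crops included, and the job is handed in when it is done.

```bash
ls; mkdir -p pics
cat > h.py <<'E'
import numpy as np, cv2
from scipy.spatial.transform import Rotation as R
from bench import env
def rot(q): q=np.asarray(q,float); return q if q.shape==(3,3) else R.from_quat([q[1],q[2],q[3],q[0]]).as_matrix()
def snap(n,save=None):
    s=env.snapshot(n)
    if save: cv2.imwrite('pics/'+save,s['pixels'][:,:,::-1])
    return s
def ray(s,u,v,fish=False):
    K=np.array(s['K']); a=(u-K[0,2])/K[0,0]; b=(v-K[1,2])/K[1,1]
    if fish:
        r=np.hypot(a,b); k=np.sin(r)/r if r>1e-9 else 1; d=np.array([a*k,-b*k,-np.cos(r)])
    else: d=np.array([a,-b,-1.])
    d=rot(s['attitude'])@d; return np.array(s['xyz']),d/np.linalg.norm(d)
def onz(s,u,v,z,fish=False):
    o,d=ray(s,u,v,fish); return o+d*(z-o[2])/d[2]
def proj(s,P,fish=False):
    K=np.array(s['K']); p=rot(s['attitude']).T@(np.array(P)-s['xyz']); x,y,z=p[0],-p[1],-p[2]
    if fish:
        rr=np.hypot(x,y); t=np.arctan2(rr,z); x,y=(x/rr*t,y/rr*t) if rr>1e-9 else (0,0)
    else: x,y=x/z,y/z
    return np.array([K[0,0]*x+K[0,2],K[1,1]*y+K[1,2]])
def tri(rays):
    A=sum(np.eye(3)-np.outer(d,d) for o,d in rays); b=sum((np.eye(3)-np.outer(d,d))@o for o,d in rays)
    return np.linalg.solve(A,b)
E
python3 - <<'E'
from h import *
for n in('scene','side','wrist'):
    s=snap(n,n+'0.png'); print(n,s['xyz'],s['attitude'],np.array(s['K']).tolist(),[k for k in s])
    if n=='wrist': print(env.observe())
    for l in ['case','carton','lid','lid_rib','lever','lever_tip','loop','loop_bar','keeper','big_carton','tin','tape_roll','flask','tray','driver','cup']:
        for m in env.masks_of(l,s)[:4]:
            ys,xs=np.nonzero(m['pixels']); print(' ',l,round(m['score'],2),np.round(m['extent']).tolist(),len(xs),(round(xs.mean()),round(ys.mean())) if len(xs) else '')
a=cv2.imread('pics/scene0.png');b=cv2.imread('pics/side0.png')
E
```

```text
pics
scene [ 1.49902733 -0.11471595  1.09352767] [0.67886718 0.29078404 0.25349012 0.62476136] [[530.0808722040772, 0.0, 323.9451802572603], [0.0, 530.0808722040772, 228.9049305388058], [0.0, 0.0, 1.0]] ['pixels', 'K', 'xyz', 'attitude', 'shot']
  case 0.91 [246.0, 227.0, 430.0, 311.0] 10998 (329, 271)
  carton 0.96 [399.0, 234.0, 439.0, 256.0] 442 (424, 246)
  carton 0.92 [381.0, 191.0, 411.0, 227.0] 687 (395, 207)
  carton 0.86 [392.0, 160.0, 418.0, 194.0] 581 (403, 176)
  carton 0.75 [431.0, 205.0, 462.0, 245.0] 731 (447, 225)
  lid 0.69 [368.0, 247.0, 426.0, 296.0] 2612 (397, 270)
  lid 0.38 [462.0, 249.0, 494.0, 284.0] 777 (477, 264)
  lid_rib 0.73 [365.0, 244.0, 429.0, 297.0] 2759 (396, 270)
  lid_rib 0.71 [367.0, 254.0, 387.0, 271.0] 222 (376, 263)
  lever 0.92 [249.0, 226.0, 299.0, 259.0] 516 (279, 245)
  lever 0.72 [368.0, 254.0, 383.0, 272.0] 220 (376, 263)
  lever 0.39 [433.0, 207.0, 464.0, 243.0] 743 (446, 224)
  lever 0.31 [240.0, 225.0, 430.0, 315.0] 10872 (329, 271)
  lever_tip 0.56 [249.0, 225.0, 301.0, 261.0] 617 (278, 245)
  loop 0.51 [247.0, 233.0, 285.0, 259.0] 25
[... 3269 characters left out ...]
entation': array([ 5.67776130e-06,  8.10966922e-01,  5.85092002e-01, -7.59628793e-07]), 'contact_force': array([ 0.35415296,  0.23678573, -0.51896492]), 'torque': array([-0.0036507 , -0.03668437,  0.00116454]), 'grip_width': 0.08565919267456239}
  case 0.47 [112.0, 478.0, 150.0, 480.0] 143 (127, 477)
  carton 0.75 [104.0, 243.0, 156.0, 349.0] 4533 (131, 293)
  carton 0.74 [237.0, 387.0, 281.0, 422.0] 875 (259, 403)
  carton 0.7 [134.0, 423.0, 156.0, 436.0] 183 (146, 428)
  lid_rib 0.66 [111.0, 476.0, 151.0, 479.0] 155 (128, 477)
  keeper 0.25 [0.0, 434.0, 18.0, 480.0] 531 (6, 459)
  big_carton 0.64 [0.0, 435.0, 18.0, 480.0] 543 (6, 459)
  tin 0.71 [202.0, 330.0, 258.0, 423.0] 3086 (230, 375)
```

View pics/scene0.png

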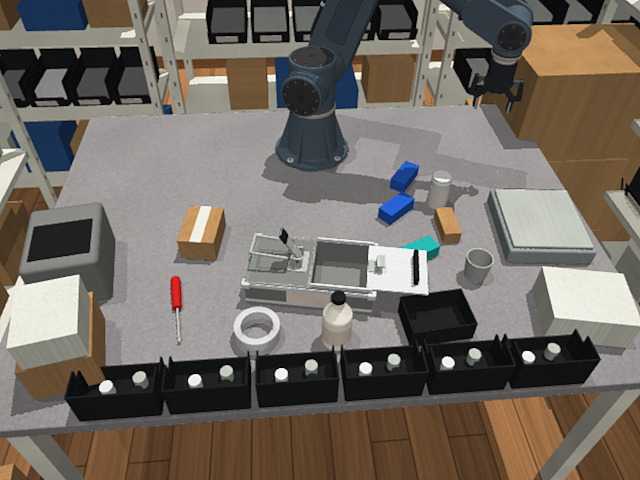

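View pics/side0.png

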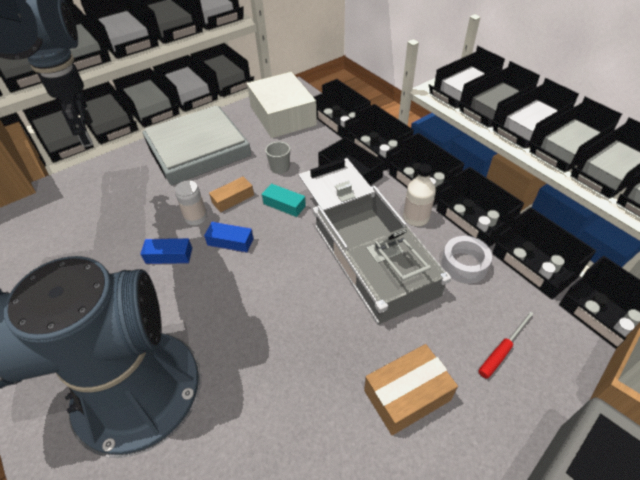

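The brown carton is at scene (447,225), side (232,194) and wrist (131,293). The look-alikes to leave alone are blue ones at scene (403,176) and (395,207), a teal one at (424,246), and the white-strip big carton at (201,232). The tin is at (438,189). The case's latch end points to -y and its lid end to +y.

```bash
cat > m.py <<'E'
from h import *
from scipy.optimize import minimize
def boxpts(p,dx,dy,h):
    x,y,a=p; c,s=np.cos(a),np.sin(a)
    return np.array([[x+c*i-s*j,y+s*i+c*j,k] for i in dx for j in dy for k in h])
def hullmask(s,P,fish=False):
    q=np.array([proj(s,X,fish) for X in P]); m=np.zeros((480,640),np.uint8)
    cv2.fillConvexPoly(m,cv2.convexHull(np.round(q*16).astype(np.int32)),1,shift=4); return m>0
def fit(items,p0,dx,dy,h):
    def cost(p):
        c=0
        for s,m,f in items:
            q=hullmask(s,boxpts(p,dx,dy,h),f); c+=1-(q&m).sum()/max(1,(q|m).sum())
        return c
    r=minimize(cost,p0,method='Nelder-Mead',options=dict(initial_simplex=np.array([p0,p0+np.array([.02,0,0]),p0+np.array([0,.02,0]),p0+np.array([0,0,.2])]),xatol=1e-4,fatol=1e-4)); return r.x,r.fun/len(items)
def brown(s,l='carton',near=None):
    best=None
    for m in env.masks_of(l,s):
        ys,xs=np.nonzero(m['pixels'])
        if len(xs)<50: continue
        c=s['pixels'][m['pixels']].mean(0)
        if c[0]>c[2]*1.4 and m['score']>.5 and (best is None or m['score']>best['score']): best=m
    return best
E
python3 - <<'E'
from m import *
it=[]
for n in('scene','side','wrist'):
    s=snap(n); b=brown(s); f=n=='wrist'
    if b is None: print('none',n); continue
    ys,xs=np.nonzero(b['pixels']); print(n,b['extent'],onz(s,xs.mean(),ys.mean(),.03,f)); it.append((s,b['pixels'],f)); 
    if n=='wrist': w=s
    if n=='scene': sc=s
    if n=='side': sd=s
o=onz(it[0][0],447,225,.03)
c=[]
for a in np.arange(0,np.pi,.3):
    c.append(fit(it,np.array([o[0],o[1],a]),(-.055,.055),(-.025,.025),(0,.04)))
c.sort(key=lambda t:t[1]); print([ (np.round(x,4),round(y,3)) for x,y in c[:3]])
# height check: triangulate top-mask centroids
for l in ['tin','cup','flask','tape_roll','tray','driver','big_carton']:
    R_=[]
    for s in (sc,sd):
        ms=env.masks_of(l,s)
        if ms: 
            ys,xs=np.nonzero(ms[0]['pixels']); R_.append(ray(s,xs.mean(),ys.mean()))
    if len(R_)==2: print(l,np.round(tri(R_),3))
a=cv2.resize(sc['pixels'][215:325,235:440],None,fx=3.9,fy=3.9,interpolation=cv2.INTER_CUBIC)[:,:,::-1]
b=cv2.resize(sd['pixels'][150:330,290:455],None,fx=3.3,fy=3.3,interpolation=cv2.INTER_CUBIC)[:,:,::-1]
d=cv2.resize(w['pixels'][230:440,90:300],(250,250))[:,:,::-1]
cv2.imwrite('pics/c1.png',a); e=np.zeros((594,800,3),np.uint8); e[:b.shape[0],:b.shape[1]]=b[:594]; e[:250,550:]=d; cv2.imwrite('pics/c2.png',e)
E
```

```text
scene [433.3, 207.1, 463.8, 241.2] [0.4336808  0.36059034 0.03      ]
none side
wrist [235.8, 385.5, 282.4, 423.4] [0.37314239 0.37965881 0.03      ]
[(array([ 0.4239,  0.3636, -0.0608]), np.float64(0.44)), (array([ 0.424 ,  0.3647, -0.0621]), np.float64(0.443)), (array([0.4201, 0.3649, 3.086 ]), np.float64(0.444))]Traceback (most recent call last):
  File "<stdin>", line 18, in <module>
NameError: name 'sd' is not defined. Did you mean: 's'?
```

```bash
cat >> m.py <<'E'
def hsv(s,box,lo=(5,90,60),hi=(20,255,255)):
    m=cv2.inRange(cv2.cvtColor(s['pixels'],cv2.COLOR_RGB2HSV),lo,hi); k=np.zeros_like(m); l,t,r,b=box; k[t:b,l:r]=m[t:b,l:r]
    k=cv2.morphologyEx(k,cv2.MORPH_CLOSE,np.ones((3,3))); return k>0
E
python3 - <<'E'
from m import *
sc=snap('scene','s1.png');sd=snap('side');w=snap('wrist')
it=[(sc,hsv(sc,(425,198,470,250)),False),(sd,hsv(sd,(203,170,260,218)),False)]
for s,m,_ in it: ys,xs=np.nonzero(m); print(m.sum(),xs.min(),xs.max(),ys.min(),ys.max())
print('h',tri([ray(s,*np.mean(np.nonzero(m)[::-1],axis=1)) for s,m,_ in it]))
o=onz(sc,447,225,.03)
c=[fit(it,np.array([o[0],o[1],a]),(-.055,.055),(-.025,.025),(0,.04)) for a in np.arange(0,np.pi,.3)]
c.sort(key=lambda t:t[1]); print([ (np.round(x,4),round(y,3)) for x,y in c[:3]])
for l in ['tin','cup','flask','tape_roll','tray','driver','big_carton']:
    R_=[]
    for s in (sc,sd):
        ms=env.masks_of(l,s)
        if ms: 
            ys,xs=np.nonzero(ms[0]['pixels']); R_.append(ray(s,xs.mean(),ys.mean()))
    if len(R_)==2: print(l,np.round(tri(R_),3))
a=cv2.resize(sc['pixels'][215:325,235:440],None,fx=3.9,fy=3.9,interpolation=cv2.INTER_CUBIC)[:,:,::-1]
b=cv2.resize(sd['pixels'][150:330,290:455],None,fx=3.3,fy=3.3,interpolation=cv2.INTER_CUBIC)[:,:,::-1]
d=cv2.resize(w['pixels'][360:450,190:300],None,fx=2.2,fy=2.2)[:,:,::-1]
cv2.imwrite('pics/c1.png',a); e=np.zeros((594,800,3),np.uint8); e[:b.shape[0],:b.shape[1]]=b[:594]; e[:d.shape[0],552:552+d.shape[1]]=d
d=cv2.resize(sd['pixels'][165:240,165:265],None,fx=2.4,fy=2.4)[:,:,::-1]; e[300:300+d.shape[0],555:555+d.shape[1]]=d; cv2.imwrite('pics/c2.png',e)
E
```

```text
707 434 461 207 242
870 210 253 177 210
h [0.42783713 0.36442614 0.02157811]
[(array([0.4255, 0.3653, 3.0751]), np.float64(0.135)), (array([ 0.4275,  0.3648, -0.065 ]), np.float64(0.135)), (array([0.4275, 0.3651, 3.0809]), np.float64(0.136))]
tin [ 0.388  0.318 -0.061]
cup [0.766 0.053 0.139]
flask [ 0.78  -0.001  0.075]
tape_roll [ 0.756 -0.189  0.028]
tray [0.621 0.172 0.26 ]
driver [ 0.635 -0.393  0.015]
big_carton [ 0.424 -0.341  0.038]
```

View pics/c1.png

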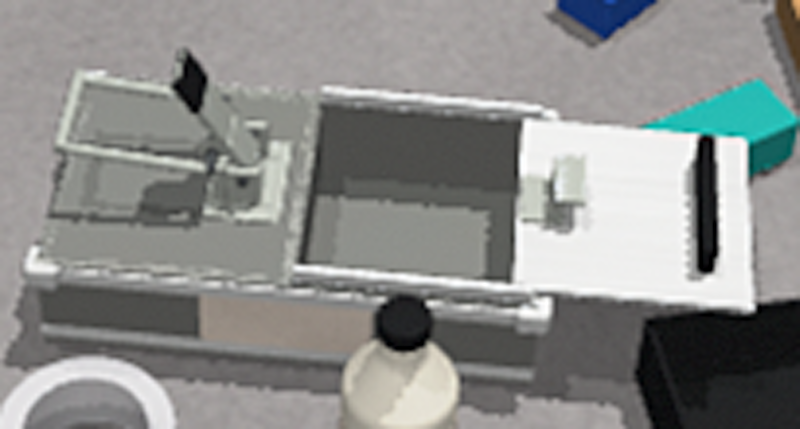

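View pics/c2.png

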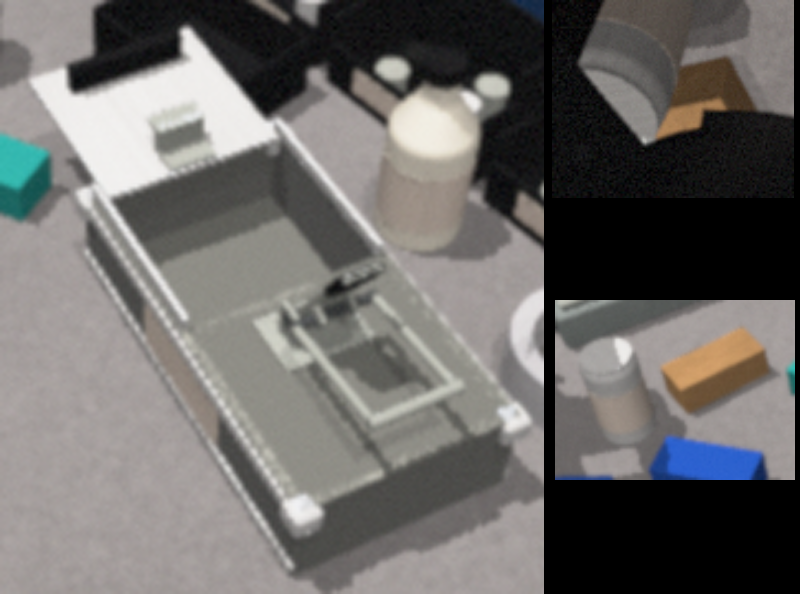

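The crop confirms the choice: the brown carton lies flat, with the tin at its base-side end and the nearest blue box clear of it. The case is clear in both views, with the loop folded back over the deck and the lid nearly fully open. Next I'll fit the case pose from keypoints in both.

```bash
cat > cs.py <<'E'
from m import *
from scipy.optimize import least_squares
# case point -> world
def cw(p,P): x,y,a=p[:3]; c,s=np.cos(a),np.sin(a); P=np.asarray(P,float); return np.array([x+c*P[0]-s*P[1],y+s*P[0]+c*P[1],P[2]])
def tipc(q,r=.088,off=0): return np.array([-r*np.cos(q)-off*np.sin(q)*-1*0,0,.104+r*np.sin(q)])
def pinc(q): # lever flat: pin at (-.024,-.010) rel pivot; rotates up about pivot
    # direction along lever u=(-cos,sin), normal n = 'up' when flat=(sin,cos)
    u=np.array([-np.cos(q),0,np.sin(q)]); n=np.array([np.sin(q),0,np.cos(q)]); return np.array([0,0,.104])+.024*u-.010*n
def barc(q,l): e=l-q; return pinc(q)+.095*np.array([np.cos(e),0,np.sin(e)])
E
python3 - <<'E'
from cs import *
sc=snap('scene');sd=snap('side')
S=lambda u,v:(235+u/3.9-.4,215+v/3.9-.4)
D=lambda u,v:(290+u/3.3-.35,150+v/3.3-.35)
fx=[('sc',S(300,268),(.040,-.077,.078),0),('sc',S(320,105),(.040,.077,.078),0),('sc',S(40,262),(-.122,-.081,.084),0),('sc',S(540,312),(.192,-.081,.084),0),
('sc',S(525,120),(.040,.073,.084),1),('sc',S(745,140),(.190,.073,.084),1),('sc',S(752,307),(.190,-.073,.084),1),
('sc',S(707,138),(.160,.05,.11),1),('sc',S(707,270),(.160,-.05,.11),1),
('sd',D(33,82),(.190,.073,.084),1),('sd',D(185,28),(.190,-.073,.084),1),('sd',D(275,145),(.040,-.073,.084),1),('sd',D(110,195),(.040,.073,.084),1),
('sd',D(70,68),(.160,.05,.11),1),('sd',D(180,35),(.160,-.05,.11),1),('sd',D(302,510),(-.122,.081,.084),0),('sd',D(513,415),(-.122,-.081,.084),0),('sd',D(293,572),(-.125,.085,0),0)]
v={'sc':sc,'sd':sd}
def f(p): return np.concatenate([proj(v[c],cw(p,np.array(P)+[p[3]*l,0,0]))-uv for c,uv,P,l in fx])
r=least_squares(f,[.6,-.05,1.6,.135],loss='soft_l1'); print(np.round(r.x,4)); print(np.round(r.fun.reshape(-1,2),1).tolist()); p=r.x
for i,j in((5,9),(6,10),(7,13),(8,14)): print('tri',np.round(tri([ray(sc,*fx[i][1]),ray(sd,*fx[j][1])]),4), np.round(cw(p,np.array(fx[i][2])+[p[3],0,0]),4))
# lever, loop
lp=[('sc',S(190,70),'t',0),('sd',D(360,275),'t',0),('sc',S(80,77),'b',.033),('sc',S(60,147),'b',-.033),('sd',D(462,383),'b',-.033),('sd',D(375,420),'b',.033)]
def g(q):
    o=[]
    for c,uv,k,y in lp:
        P=tipc(q[0],.075) if k=='t' else barc(*q)+[0,y,0]
        o.append(proj(v[c],cw(p,P))-uv)
    return np.concatenate(o)
r2=least_squares(g,[1.1,4.05],loss='soft_l1'); print(np.round(r2.x,3),np.round(r2.fun.reshape(-1,2),1).tolist())
np.save('case.npy',p)
for n,P in dict(cav=(.104,0,.008),tip=tipc(r2.x[0]),bar=barc(*r2.x),rib=(.16+p[3],0,.11),thr=(.074,0,.094)).items(): print(n,np.round(cw(p,P),4))
# tin/cup
for l,ss,z in(('tin','sc',.055),('tin','sd',.055),('cup','sc',.035),('cup','sd',.035),('flask','sc',.085),('flask','sd',.085),('tray','sc',.03),('tray','sd',.03)):
    ms=env.masks_of(l,v[ss])
    for m in ms[:2]:
      if m['score']>.5: ys,xs=np.nonzero(m['pixels']); print(l,ss,np.round(onz(v[ss],xs.mean(),ys.mean(),z),3))
E
```

```text
[ 0.5917 -0.0779  1.3792  0.135 ]
[[-1.1, 3.4], [0.6, 0.4], [-0.1, -1.3], [-0.6, -2.5], [-1.1, 0.4], [-0.2, 0.2], [0.1, 1.2], [-0.4, -0.7], [0.5, -4.6], [-1.5, -0.5], [1.1, -0.1], [1.1, -2.3], [-0.5, 1.0], [-0.6, 0.2], [0.3, -1.1], [-0.0, -2.3], [0.7, -1.8], [-1.0, 1.6]]
tri [0.5837 0.2533 0.0846] [0.5819 0.255  0.084 ]
tri [0.722  0.2277 0.0848] [0.7252 0.2272 0.084 ]
tri [0.6009 0.2217 0.1093] [0.5988 0.2212 0.11  ]
tri [0.7008 0.2041 0.1003] [0.6969 0.2022 0.11  ]
[1.068 4.079] [[-0.0, 3.1], [-2.0, 0.5], [0.2, -0.2], [0.2, 0.8], [-0.9, -0.4], [-1.8, -0.1]]
cav [0.6115 0.0242 0.008 ]
tip [ 0.5836 -0.1195  0.1811]
bar [ 0.5699 -0.1903  0.1326]
rib [0.6479 0.2117 0.11  ]
thr [ 0.6058 -0.0053  0.094 ]
tin sc [0.302 0.365 0.055]
tin sc [0.766 0.002 0.055]
tin sd [0.314 0.366 0.055]
cup sc [0.596 0.401 0.035]
cup sd [0.608 0.402 0.035]
flask sc [ 0.787 -0.003  0.085]
flask sd [ 0.602 -0.141  0.085]
flask sd [ 0.77  -0.008  0.085]
tray sc [0.753 0.251 0.03 ]
tray sd [0.782 0.264 0.03 ]
```

```bash
cat > d.py <<'E'
from cs import *
def delta(T):
    o=env.observe(); Q=rot(o['orientation']); d=Q.T@(np.array(T)-o['position'])*1000
    print('clk %.2f'%o['clock'],'pos',np.round(o['position'],4),'toolx yaw %.4f'%np.arctan2(Q[1,0],Q[0,0]),'tilt',np.round(Q[:,2],3),'F',np.round(o['contact_force'],1),'grip %.4f'%o['grip_width'],'J',np.round(o['joints'],2)); print('delta tool mm',np.round(d,1)); return d
E
python3 -m pendant '[{"x":-8.7,"y":36.2},{"x":-8.7,"y":36.2},{"x":-8.7,"y":36.2},{"x":-8.7,"y":36.2},{"x":-8.7,"y":36.2},{"x":-8.7,"y":36.2},{"x":-8.7,"y":36.2},{"x":-8.7,"y":36.2},{"wz":-0.12},{"wz":-0.12}]' 40
python3 -m pendant '[{"wz":-0.016}]'
python3 - <<'E'
from d import *
delta((.4265,.365,.19))
w=snap('wrist','w1.png'); m=hsv(w,(0,0,640,480))
n,lab,st,ce=cv2.connectedComponentsWithStats(m.astype(np.uint8)); i=1+np.argmax(st[1:,4]); print(st[i],ce[i]); print(proj(w,(.4265,.365,.02),True))
k=lab==i; print([ (np.round(a,4),round(float(b),3)) for a,b in [fit([(w,k,True)],np.array([.4265,.365,-.065]),(-.055,.055),(-.025,.025),(0,.04))]])
E
```

```text
clk 4.20 pos [0.1734 0.5219 0.1933] toolx yaw 1.2500 tilt [-0. -0. -1.] F [-0.5  0.5 -0.2] grip 0.0858 J [ 1.17  0.35  1.65  0.    1.14 -0.08]
delta tool mm [-69.1 289.7   3.3]
[ 561  156   60  118 4154] [597.76456428 213.40900337]
[266.28832617 427.33293232]
[(array([ 0.4265,  0.365 , -0.065 ]), 1.0)]invalid input at $[0]: expected keys x, y, z, wx, wy, wz, jaw
invalid input at $[0]: expected keys x, y, z, wx, wy, wz, jaw
```

Each row needs all seven keys.

```bash
python3 -m pendant '[{"x":-8.7,"y":36.2,"z":0,"wx":0,"wy":0,"wz":0,"jaw":100},{"x":-8.7,"y":36.2,"z":0,"wx":0,"wy":0,"wz":0,"jaw":100},{"x":-8.7,"y":36.2,"z":0,"wx":0,"wy":0,"wz":0,"jaw":100},{"x":-8.7,"y":36.2,"z":0,"wx":0,"wy":0,"wz":0,"jaw":100},{"x":-8.7,"y":36.2,"z":0,"wx":0,"wy":0,"wz":0,"jaw":100},{"x":-8.7,"y":36.2,"z":0,"wx":0,"wy":0,"wz":0,"jaw":100},{"x":-8.7,"y":36.2,"z":0,"wx":0,"wy":0,"wz":0,"jaw":100},{"x":-8.7,"y":36.2,"z":0,"wx":0,"wy":0,"wz":0,"jaw":100},{"x":0,"y":0,"z":0,"wx":0,"wy":0,"wz":-0.12,"jaw":100},{"x":0,"y":0,"z":0,"wx":0,"wy":0,"wz":-0.12,"jaw":100}]' 40
python3 -m pendant '[{"x":0,"y":0,"z":0,"wx":0,"wy":0,"wz":-0.016,"jaw":100}]'
python3 - <<'E'
from d import *
delta((.4265,.365,.19))
w=snap('wrist','w1.png'); m=hsv(w,(0,0,640,480))
n,lab,st,ce=cv2.connectedComponentsWithStats(m.astype(np.uint8)); print(proj(w,(.4265,.365,.02),True))
u=proj(w,(.4265,.365,.02),True)
i=1+np.argmin([np.hypot(*(c-u))+(1e3 if s[4]<500 else 0) for c,s in zip(ce[1:],st[1:])]); print(st[i],ce[i]); 
k=lab==i; print([ (np.round(a,4),round(float(b),3)) for a,b in [fit([(w,k,True)],np.array([.4265,.365,-.065]),(-.055,.055),(-.025,.025),(0,.04))]])
p=np.load('case.npy')
im=w['pixels'][:,:,::-1].copy(); 
for P in boxpts((.4265,.365,-.065),(-.055,.055),(-.025,.025),(0,.04)): cv2.circle(im,tuple(int(t) for t in proj(w,P,True)),3,(0,0,255),1)
cv2.imwrite('pics/w1.png',im)
E
```

```text
clock: 5.08
position: [0.4279, 0.3633, 0.1931]
orientation: [0.0, 0.734, 0.679, -0.0]
contact_force: [-1.2, -0.1, -0.6]
grip_width: 0.0854
clock: 5.17
position: [0.4268, 0.3641, 0.1932]
orientation: [-0.0, 0.728, 0.685, -0.0]
contact_force: [0.1, -0.3, 0.9]
grip_width: 0.0852
clk 5.17 pos [0.4268 0.3641 0.1932] toolx yaw 1.5103 tilt [-0. -0. -1.] F [ 0.1 -0.3  0.9] grip 0.0852 J [ 0.62  0.37  1.62 -0.    1.15 -0.89]
delta tool mm [ 0.9 -0.3  3.2]
[319.18266198 208.29922817]
[ 290  150   60  119 6182] [320.33500485 208.85700421]
[(array([0.4275, 0.3664, 0.0157]), 0.053)]
```

View pics/w1.png

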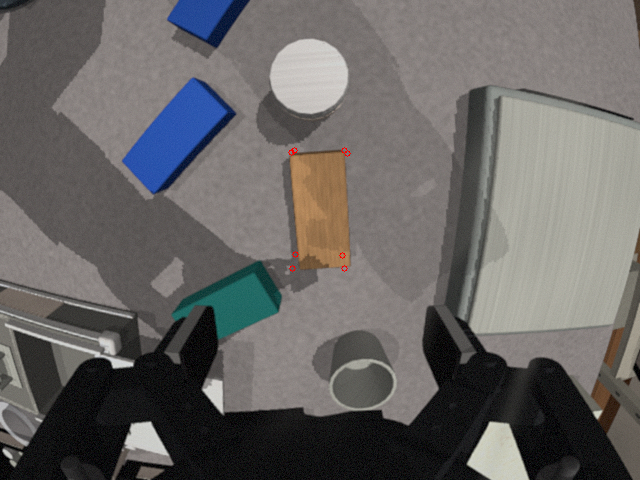

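The wrist view shows the brown carton at (320,209), with the tin (310,75), blue boxes and teal box clear of the finger paths. The wrist fit puts it at (0.4275, 0.366) with yaw 0.016. Turning slightly, going down and gripping.

```bash
python3 -m pendant '[{"x":2,"y":1,"z":30,"wx":0,"wy":0,"wz":-0.08,"jaw":100},{"x":0,"y":0,"z":35,"wx":0,"wy":0,"wz":0,"jaw":100},{"x":0,"y":0,"z":35,"wx":0,"wy":0,"wz":0,"jaw":100},{"x":0,"y":0,"z":35,"wx":0,"wy":0,"wz":0,"jaw":100},{"x":0,"y":0,"z":30,"wx":0,"wy":0,"wz":0,"jaw":100},{"x":0,"y":0,"z":21,"wx":0,"wy":0,"wz":0,"jaw":100},{"x":0,"y":0,"z":0,"wx":0,"wy":0,"wz":0,"jaw":100},{"x":0,"y":0,"z":0,"wx":0,"wy":0,"wz":0,"jaw":0},{"x":0,"y":0,"z":0,"wx":0,"wy":0,"wz":0,"jaw":0},{"x":0,"y":0,"z":0,"wx":0,"wy":0,"wz":0,"jaw":0}]' 40
python3 -m pendant '[{"x":0,"y":0,"z":0,"wx":0,"wy":0,"wz":0,"jaw":0},{"x":0,"y":0,"z":0,"wx":0,"wy":0,"wz":0,"jaw":0},{"x":0,"y":0,"z":-10,"wx":0,"wy":0,"wz":0,"jaw":0},{"x":0,"y":0,"z":-30,"wx":0,"wy":0,"wz":0,"jaw":0},{"x":0,"y":0,"z":-35,"wx":0,"wy":0,"wz":0,"jaw":0},{"x":0,"y":0,"z":-40,"wx":0,"wy":0,"wz":0,"jaw":0},{"x":0,"y":0,"z":-40,"wx":0,"wy":0,"wz":0,"jaw":0},{"x":0,"y":0,"z":-25,"wx":0,"wy":0,"wz":0,"jaw":0},{"x":0,"y":0,"z":0,"wx":0,"wy":0,"wz":0,"jaw":0}]'
python3 - <<'E'
from d import *
p=np.load('case.npy'); delta(cw(p,(.104,0,.19)))
E
```

```text
clock: 6.05
position: [0.4282, 0.3673, 0.0091]
orientation: [0.0, 0.702, 0.712, 0.001]
contact_force: [-0.1, 0.3, -0.1]
grip_width: 0.0516
clock: 6.8
position: [0.4294, 0.368, 0.1942]
orientation: [0.001, 0.702, 0.712, 0.005]
contact_force: [0.1, -0.4, 0.5]
grip_width: -0.0
clk 6.80 pos [0.4294 0.368  0.1942] toolx yaw 1.5860 tilt [ 0.008  0.006 -1.   ] F [ 0.1 -0.4  0.5] grip -0.0000 J [ 0.63  0.37  1.62 -0.    1.14 -0.96]
delta tool mm [-346.6  176.8    3.7]
```

The grip closed to 0, so the carton slipped out. Looking before trying again.

```bash
python3 -m pendant '[{"x":0,"y":0,"z":0,"wx":0,"wy":0,"wz":0,"jaw":100},{"x":0,"y":0,"z":0,"wx":0,"wy":0,"wz":0,"jaw":100},{"x":0,"y":0,"z":0,"wx":0,"wy":0,"wz":0,"jaw":100},{"x":0,"y":0,"z":0,"wx":0,"wy":0,"wz":0,"jaw":100}]'
cat > car.py <<'E'
from d import *
delta((.4275,.366,.19))
w=snap('wrist','w2.png'); m=hsv(w,(200,100,450,330))
n,lab,st,ce=cv2.connectedComponentsWithStats(m.astype(np.uint8)); i=1+np.argmax(st[1:,4]); print(st[i],ce[i]); 
k=lab==i
for a0 in(0,.5,-.5): print([ (np.round(a,4),round(float(b),3)) for a,b in [fit([(w,k,True)],np.array([*onz(w,*ce[i],.03,True)[:2],a0]),(-.055,.055),(-.025,.025),(0,.04))]])
E
python3 car.py
```

```text
clock: 7.13
position: [0.4269, 0.3661, 0.1861]
orientation: [-0.0, 0.702, 0.712, -0.001]
contact_force: [-0.0, -0.6, 0.1]
grip_width: 0.0481
clk 7.13 pos [0.4269 0.3661 0.1861] toolx yaw 1.5859 tilt [-0.002 -0.001 -1.   ] F [-0.  -0.6  0.1] grip 0.0481 J [ 0.63  0.38  1.63  0.    1.14 -0.96]
delta tool mm [-0.1  0.6 -3.9]
[ 291  152   56  119 6446] [318.63031337 210.3890785 ]
[(array([0.4263, 0.3663, 0.0123]), 0.049)]
[(array([0.4273, 0.3666, 0.0305]), 0.044)]
[(array([0.4274, 0.3662, 0.0174]), 0.048)]
```

View pics/w2.png

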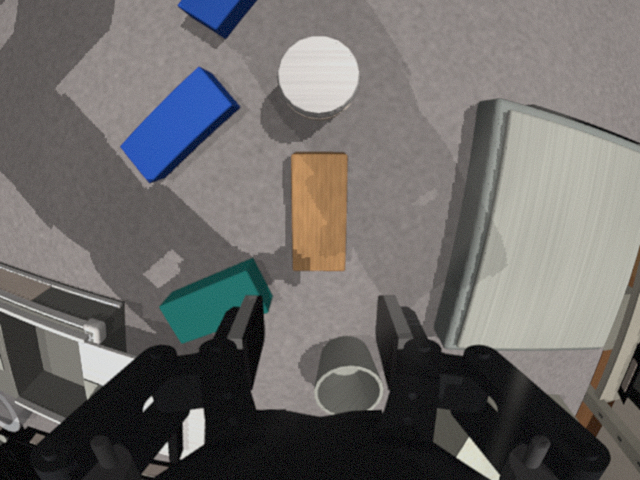

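The carton has not moved: at (319,210) it is still aligned and flat. The pads were too high and the wait too short. This time I'll go about 6 mm lower with more grip and a longer dwell.

```bash
python3 -m pendant '[{"x":0,"y":0,"z":30,"wx":0,"wy":0,"wz":0,"jaw":100},{"x":0,"y":0,"z":40,"wx":0,"wy":0,"wz":0,"jaw":100},{"x":0,"y":0,"z":40,"wx":0,"wy":0,"wz":0,"jaw":100},{"x":0,"y":0,"z":40,"wx":0,"wy":0,"wz":0,"jaw":100},{"x":0,"y":0,"z":25,"wx":0,"wy":0,"wz":0,"jaw":100},{"x":0,"y":0,"z":10,"wx":0,"wy":0,"wz":0,"jaw":100},{"x":0,"y":0,"z":0,"wx":0,"wy":0,"wz":0,"jaw":100},{"x":0,"y":0,"z":0,"wx":0,"wy":0,"wz":0,"jaw":0},{"x":0,"y":0,"z":0,"wx":0,"wy":0,"wz":0,"jaw":0},{"x":0,"y":0,"z":0,"wx":0,"wy":0,"wz":0,"jaw":0}]' 60
python3 -m pendant '[{"x":0,"y":0,"z":0,"wx":0,"wy":0,"wz":0,"jaw":0},{"x":0,"y":0,"z":0,"wx":0,"wy":0,"wz":0,"jaw":0},{"x":0,"y":0,"z":0,"wx":0,"wy":0,"wz":0,"jaw":0},{"x":0,"y":0,"z":0,"wx":0,"wy":0,"wz":0,"jaw":0},{"x":0,"y":0,"z":0,"wx":0,"wy":0,"wz":0,"jaw":0}]'
python3 -m pendant '[{"x":0,"y":0,"z":-5,"wx":0,"wy":0,"wz":0,"jaw":0},{"x":0,"y":0,"z":-10,"wx":0,"wy":0,"wz":0,"jaw":0},{"x":0,"y":0,"z":0,"wx":0,"wy":0,"wz":0,"jaw":0}]'
```

```text
clock: 8.02
position: [0.4284, 0.3672, 0.0041]
orientation: [0.0, 0.702, 0.712, 0.001]
contact_force: [0.5, 0.2, -0.1]
grip_width: 0.0517
clock: 8.43
position: [0.4274, 0.3665, 0.0024]
orientation: [0.0, 0.702, 0.712, 0.0]
contact_force: [-0.1, 0.3, -0.2]
grip_width: -0.0
clock: 8.68
position: [0.4283, 0.3671, 0.0193]
orientation: [0.0, 0.702, 0.712, 0.001]
contact_force: [0.7, 0.7, 0.3]
grip_width: 0.0003
```

Run:
```python
from d import *
delta((.4275,.366,.19))
w=snap('wrist');s=snap('scene');sd=snap('side')
print('tcp in wrist',proj(w,env.observe()['position'],True),'carton',proj(w,(.4275,.366,.02),True))
e=np.zeros((480,800,3),np.uint8); e[:]=0
e[:360,:480]=cv2.resize(w['pixels'],(480,360))[:,:,::-1]
e[:300,480:800]=cv2.resize(s['pixels'][165:265,390:497],(320,300))[:,:,::-1]
e[360:480,:160]=sd['pixels'][130:250,140:300][:,:,::-1]
e[300:480,480:720]=cv2.resize(sd['pixels'][150:240,170:290],(240,180))[:,:,::-1]
cv2.imwrite('pics/w3.png',e)
```

```text
clk 8.68 pos [0.4283 0.3671 0.0193] toolx yaw 1.5860 tilt [ 0.002  0.001 -1.   ] F [0.7 0.7 0.3] grip 0.0003 J [ 0.63  0.61  1.74  0.    0.79 -0.96]
delta tool mm [  -0.9   -0.4 -170.7]
tcp in wrist [315.84147053 274.99416689] carton [314.65692845 276.57400325]
```

View pics/w3.png

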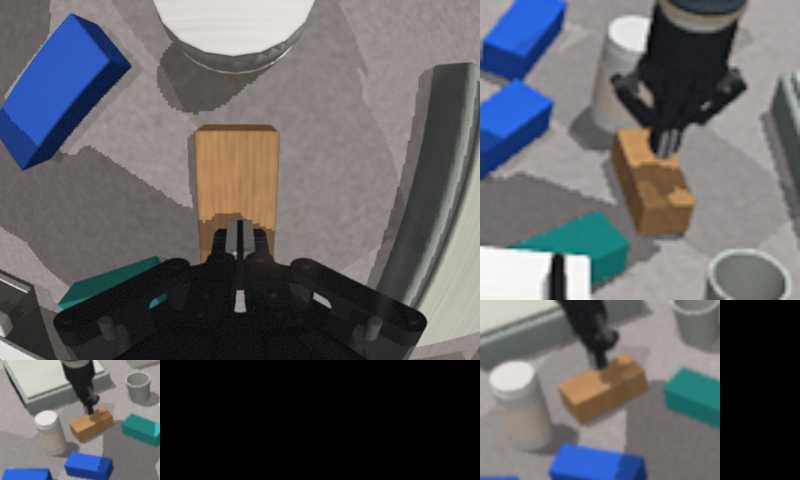

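The wrist and scene views show the shut fingertips resting above the carton's top, not beside it. They read higher than the reported TCP, so I'll measure the tips by triangulation.

Run:
```python
from d import *
o=env.observe(); s=snap('scene','s4.png');sd=snap('side','d4.png');w=snap('wrist','w4.png')
P=o['position']; print(P, 'proj',proj(s,P),proj(sd,P),proj(w,P,True))
for up in(0,.02,.04): print(up,proj(s,P+[0,0,up]),proj(sd,P+[0,0,up]),proj(w,P+[0,0,up],True))
print(tri([ray(s,449.5,215.7),ray(sd,231.5,183.5)]),tri([ray(s,449.5,215.7),ray(sd,231.5,183.5),ray(w,317,296,True)]))
e=np.zeros((480,800,3),np.uint8)
def put(s,c,x,f):
    u=np.round(c).astype(int); q=cv2.resize(s['pixels'][u[1]-30:u[1]+30,u[0]-25:u[0]+25],None,fx=8,fy=8)[:,:,::-1]; e[:480,x:x+400]=q; cv2.circle(e,(x+int((c[0]-u[0]+25.5)*8),int((c[1]-u[1]+30.5)*8)),4,(0,0,255),1)
put(s,proj(s,P),0,0); put(sd,proj(sd,P),400,0); cv2.imwrite('pics/t.png',e)
k=hsv(w,(200,100,450,290));
```

```text
[0.42757052 0.36659836 0.01763743] proj [447.39640768 225.64232033] [231.03481119 194.12338511] [317.16882217 278.23869352]
0 [447.39640768 225.64232033] [231.03481119 194.12338511] [317.16882217 278.23869352]
0.02 [448.65669168 220.70540079] [229.73992181 188.77269556] [316.87207121 294.51750906]
0.04 [449.94022084 215.67742282] [228.41300056 183.2896452 ] [316.51122265 314.50270562]
[0.43264085 0.36157993 0.06011275] [0.42751478 0.36538885 0.0542191 ]
```

View pics/t.png

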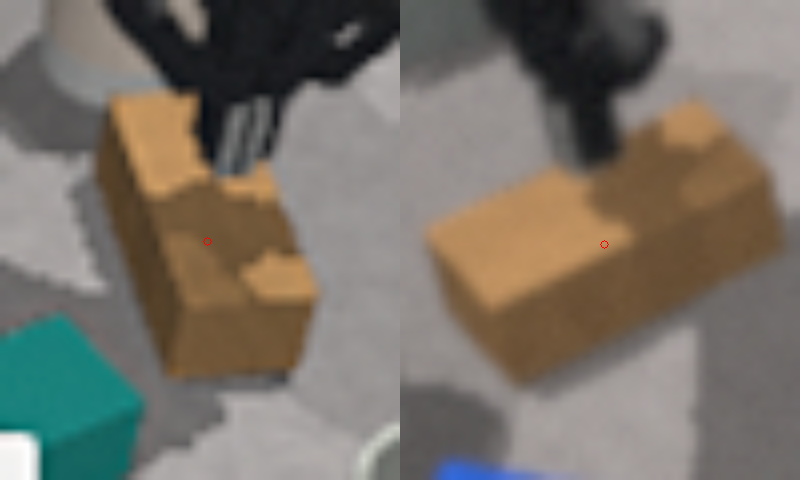

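The fingertips sit at z ≈ 0.054 while the reported TCP is 0.018. The reported TCP therefore lies about 36 mm beyond the real tips, seen in both fixed views, and this explains the empty grips with zero force. I'll apply a 36 mm correction along tool z and descend in small steps, watching the force.

```bash
python3 -m pendant '[{"x":0,"y":0,"z":-20,"wx":0,"wy":0,"wz":0,"jaw":100},{"x":0,"y":0,"z":0,"wx":0,"wy":0,"wz":0,"jaw":100},{"x":0,"y":0,"z":0,"wx":0,"wy":0,"wz":0,"jaw":100},{"x":0,"y":0,"z":0,"wx":0,"wy":0,"wz":0,"jaw":100},{"x":0,"y":0,"z":0,"wx":0,"wy":0,"wz":0,"jaw":100},{"x":0,"y":0,"z":20,"wx":0,"wy":0,"wz":0,"jaw":100},{"x":0,"y":0,"z":15,"wx":0,"wy":0,"wz":0,"jaw":100},{"x":0,"y":0,"z":10,"wx":0,"wy":0,"wz":0,"jaw":100},{"x":0,"y":0,"z":0,"wx":0,"wy":0,"wz":0,"jaw":100}]' 60
python3 -m pendant '[{"x":0,"y":0,"z":7,"wx":0,"wy":0,"wz":0,"jaw":100},{"x":0,"y":0,"z":7,"wx":0,"wy":0,"wz":0,"jaw":100},{"x":0,"y":0,"z":4,"wx":0,"wy":0,"wz":0,"jaw":100},{"x":0,"y":0,"z":0,"wx":0,"wy":0,"wz":0,"jaw":100}]'
python3 - <<'E'
from d import *
delta((.4275,.366,-.026))
E
```

```text
clock: 9.73
position: [0.4261, 0.3656, -0.01]
orientation: [-0.0, 0.702, 0.712, -0.002]
contact_force: [-0.5, 0.3, 0.2]
grip_width: 0.0856
clock: 10.07
position: [0.4271, 0.3663, -0.0264]
orientation: [-0.0, 0.702, 0.712, -0.0]
contact_force: [-0.3, -0.1, -0.9]
grip_width: 0.0856
clk 10.07 pos [ 0.4271  0.3663 -0.0264] toolx yaw 1.5860 tilt [-0.001 -0.001 -1.   ] F [-0.3 -0.1 -0.9] grip 0.0856 J [ 0.63  0.68  1.75 -0.    0.71 -0.96]
delta tool mm [-0.3  0.4 -0.4]
```

```bash
python3 -m pendant '[{"x":0,"y":0,"z":0,"wx":0,"wy":0,"wz":0,"jaw":0},{"x":0,"y":0,"z":0,"wx":0,"wy":0,"wz":0,"jaw":0},{"x":0,"y":0,"z":0,"wx":0,"wy":0,"wz":0,"jaw":0},{"x":0,"y":0,"z":0,"wx":0,"wy":0,"wz":0,"jaw":0},{"x":0,"y":0,"z":0,"wx":0,"wy":0,"wz":0,"jaw":0},{"x":0,"y":0,"z":0,"wx":0,"wy":0,"wz":0,"jaw":0}]' 60
python3 -m pendant '[{"x":0,"y":0,"z":-6,"wx":0,"wy":0,"wz":0,"jaw":0},{"x":0,"y":0,"z":-20,"wx":0,"wy":0,"wz":0,"jaw":0},{"x":0,"y":0,"z":-35,"wx":0,"wy":0,"wz":0,"jaw":0},{"x":0,"y":0,"z":-40,"wx":0,"wy":0,"wz":0,"jaw":0},{"x":0,"y":0,"z":-40,"wx":0,"wy":0,"wz":0,"jaw":0},{"x":0,"y":0,"z":-30,"wx":0,"wy":0,"wz":0,"jaw":0},{"x":0,"y":0,"z":0,"wx":0,"wy":0,"wz":0,"jaw":0}]'
python3 - <<'E'
from d import *
p=np.load('case.npy'); delta(cw(p,(.104,0,.145)))
E
```

```text
clock: 10.57
position: [0.4278, 0.3667, -0.0251]
orientation: [0.0, 0.702, 0.712, 0.0]
contact_force: [-0.4, 0.6, 5.4]
grip_width: 0.0492
clock: 11.15
position: [0.4296, 0.3682, 0.1518]
orientation: [0.001, 0.702, 0.712, 0.005]
contact_force: [0.9, 0.6, -2.7]
grip_width: 0.0489
clk 11.15 pos [0.4296 0.3682 0.1518] toolx yaw 1.5861 tilt [ 0.008  0.006 -1.   ] F [ 0.9  0.6 -2.7] grip 0.0489 J [ 0.63  0.42  1.66  0.    1.05 -0.96]
delta tool mm [-346.8  176.6    6.2]
```

Gripped: 49 mm opening and about 2.6 N of weight. Carrying it over the cavity.

```bash
python3 -m pendant '[{"x":-34.5,"y":17.9,"z":0,"wx":0,"wy":0,"wz":0,"jaw":0},{"x":-34.5,"y":17.9,"z":0,"wx":0,"wy":0,"wz":0,"jaw":0},{"x":-34.5,"y":17.9,"z":0,"wx":0,"wy":0,"wz":0,"jaw":0},{"x":-34.5,"y":17.9,"z":0,"wx":0,"wy":0,"wz":0,"jaw":0},{"x":-34.5,"y":17.9,"z":0,"wx":0,"wy":0,"wz":0,"jaw":0},{"x":-34.5,"y":17.9,"z":0,"wx":0,"wy":0,"wz":0,"jaw":0},{"x":-34.5,"y":17.9,"z":0,"wx":0,"wy":0,"wz":0,"jaw":0},{"x":-34.5,"y":17.9,"z":0,"wx":0,"wy":0,"wz":0,"jaw":0},{"x":-34.5,"y":17.9,"z":0,"wx":0,"wy":0,"wz":0,"jaw":0},{"x":-34.5,"y":17.9,"z":0,"wx":0,"wy":0,"wz":0,"jaw":0}]'
python3 -m pendant '[{"x":0,"y":0,"z":0,"wx":0,"wy":0,"wz":0.1,"jaw":0},{"x":0,"y":0,"z":0,"wx":0,"wy":0,"wz":0.107,"jaw":0},{"x":0,"y":0,"z":0,"wx":0,"wy":0,"wz":0,"jaw":0}]'
python3 - <<'E'
from d import *
p=np.load('case.npy'); delta(cw(p,(.104,0,.145)))
w=snap('wrist'); im=w['pixels'][:,:,::-1].copy()
for P in [(.04,.077,.078),(.04,-.077,.078),(.195,.079,.09),(.195,-.079,.09),(.175,.073,.084),(.175,-.073,.084),(.16+p[3],.05,.11),(.16+p[3],-.05,.11),(.19+p[3],.073,.084),(.19+p[3],-.073,.084),(-.125,.085,.078),(-.125,-.085,.078)]: cv2.circle(im,tuple(int(t) for t in proj(w,cw(p,P),True)),3,(0,0,255),1)
cv2.imwrite('pics/w5.png',im)
E
```

```text
clock: 11.98
position: [0.6116, 0.0224, 0.1444]
orientation: [-0.001, 0.702, 0.712, -0.001]
contact_force: [0.8, 0.5, -2.7]
grip_width: 0.0491
clock: 12.23
position: [0.611, 0.0236, 0.1441]
orientation: [-0.001, 0.773, 0.634, -0.001]
contact_force: [-0.2, -0.2, -3.2]
grip_width: 0.0489
clk 12.23 pos [0.611  0.0236 0.1441] toolx yaw 1.3730 tilt [-0.002  0.    -1.   ] F [-0.2 -0.2 -3.2] grip 0.0489 J [-0.04  0.51  1.53  0.    1.1  -1.41]
delta tool mm [ 0.7  0.3 -0.9]
```

View pics/w5.png

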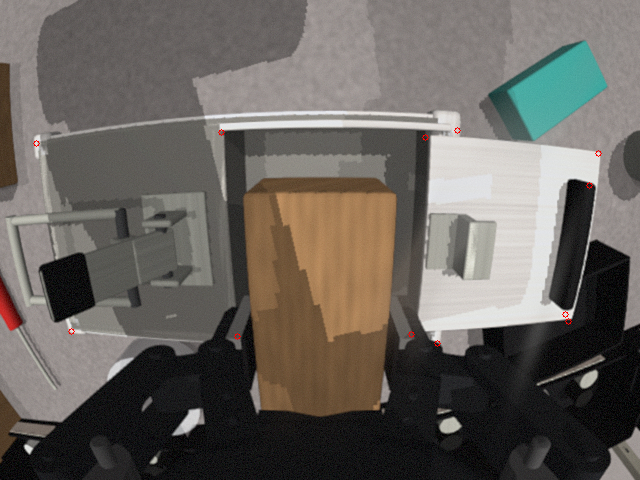

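The projected corners match the case edges to about 3 px, and the lid's near edge shows it open about 3 mm more (0.138). The carton is aligned over the cavity. Lowering.

```bash
python3 -m pendant '[{"x":0,"y":0,"z":30,"wx":0,"wy":0,"wz":0,"jaw":0},{"x":0,"y":0,"z":35,"wx":0,"wy":0,"wz":0,"jaw":0},{"x":0,"y":0,"z":35,"wx":0,"wy":0,"wz":0,"jaw":0},{"x":0,"y":0,"z":30,"wx":0,"wy":0,"wz":0,"jaw":0},{"x":0,"y":0,"z":15,"wx":0,"wy":0,"wz":0,"jaw":0},{"x":0,"y":0,"z":7,"wx":0,"wy":0,"wz":0,"jaw":0},{"x":0,"y":0,"z":3,"wx":0,"wy":0,"wz":0,"jaw":0},{"x":0,"y":0,"z":0,"wx":0,"wy":0,"wz":0,"jaw":0}]'
python3 -m pendant '[{"x":0,"y":0,"z":2,"wx":0,"wy":0,"wz":0,"jaw":0},{"x":0,"y":0,"z":0,"wx":0,"wy":0,"wz":0,"jaw":0}]'
```

```text
clock: 12.95
position: [0.6118, 0.0245, -0.0095]
orientation: [0.0, 0.771, 0.637, 0.0]
contact_force: [-0.1, -0.5, -2.2]
grip_width: 0.0486
clock: 13.12
position: [0.6123, 0.0243, -0.0106]
orientation: [0.001, 0.771, 0.636, 0.001]
contact_force: [0.4, 0.3, -3.4]
grip_width: 0.0493
```

```bash
python3 -m pendant '[{"x":0,"y":0,"z":2,"wx":0,"wy":0,"wz":0,"jaw":0},{"x":0,"y":0,"z":2,"wx":0,"wy":0,"wz":0,"jaw":0},{"x":0,"y":0,"z":0,"wx":0,"wy":0,"wz":0,"jaw":0}]'
python3 -m pendant '[{"x":0,"y":0,"z":1.5,"wx":0,"wy":0,"wz":0,"jaw":0},{"x":0,"y":0,"z":0,"wx":0,"wy":0,"wz":0,"jaw":0}]'
```

```text
clock: 13.37
position: [0.6116, 0.0242, -0.0157]
orientation: [0.0, 0.772, 0.636, 0.0]
contact_force: [-0.2, -0.0, -3.6]
grip_width: 0.049
clock: 13.53
position: [0.6119, 0.0242, -0.017]
orientation: [0.0, 0.772, 0.636, 0.0]
contact_force: [-0.4, -0.2, -1.3]
grip_width: 0.049
```

Floor contact. Releasing, lifting, then moving past the rib with the jaws closing.

```bash
python3 -m pendant '[{"x":0,"y":0,"z":0,"wx":0,"wy":0,"wz":0,"jaw":78},{"x":0,"y":0,"z":0,"wx":0,"wy":0,"wz":0,"jaw":78},{"x":0,"y":0,"z":0,"wx":0,"wy":0,"wz":0,"jaw":78},{"x":0,"y":0,"z":0,"wx":0,"wy":0,"wz":0,"jaw":78}]'
python3 -m pendant '[{"x":0,"y":0,"z":-15,"wx":0,"wy":0,"wz":0,"jaw":78},{"x":0,"y":0,"z":-35,"wx":0,"wy":0,"wz":0,"jaw":78},{"x":0,"y":0,"z":-40,"wx":0,"wy":0,"wz":0,"jaw":78},{"x":0,"y":0,"z":-41,"wx":0,"wy":0,"wz":0,"jaw":78},{"x":38.5,"y":0,"z":0,"wx":0,"wy":0,"wz":0,"jaw":0},{"x":38.5,"y":0,"z":0,"wx":0,"wy":0,"wz":0,"jaw":0},{"x":38.5,"y":0,"z":0,"wx":0,"wy":0,"wz":0,"jaw":0},{"x":38.5,"y":0,"z":0,"wx":0,"wy":0,"wz":0,"jaw":0},{"x":38.5,"y":0,"z":0,"wx":0,"wy":0,"wz":0,"jaw":0},{"x":38.5,"y":0,"z":0,"wx":0,"wy":0,"wz":0,"jaw":0}]'
python3 - <<'E'
from d import *
p=np.load('case.npy'); delta(cw(p,(.336,0,.056)))
w=snap('wrist','w6.png'); s=snap('scene','s6.png'); sd=snap('side','d6.png')
for n,ss,f in(('w',w,1),('s',s,0),('d',sd,0)):
  for l in('lid_rib','carton','keeper'):
    for m in env.masks_of(l,ss)[:2]: 
      if m['score']>.4: ys,xs=np.nonzero(m['pixels']); print(n,l,round(m['score'],2),m['extent'],(xs.mean().round(),ys.mean().round()))
P=env.observe()['position']
def put(e,s,c,x,y,sz,f):
    u=np.round(c).astype(int); q=s['pixels'][max(0,u[1]-sz[1]):u[1]+sz[1],u[0]-sz[0]:u[0]+sz[0]]; q=cv2.resize(q,None,fx=f,fy=f)[:,:,::-1]; e[y:y+q.shape[0],x:x+q.shape[1]]=q
e=np.zeros((600,800,3),np.uint8); put(e,s,(340,260),0,0,(100,60),2.6); put(e,sd,(375,230),520,0,(70,100),2); e[320:584,0:352]=cv2.resize(w['pixels'],(352,264))[:,:,::-1]; cv2.imwrite('pics/v10.png',e)
E
```

```text
clock: 13.87
position: [0.6119, 0.0247, -0.0169]
orientation: [0.0, 0.772, 0.636, 0.0]
contact_force: [1.0, 5.0, 1.7]
grip_width: 0.0665
clock: 14.7
position: [0.6558, 0.2526, 0.114]
orientation: [0.0, 0.772, 0.636, 0.0]
contact_force: [0.9, -0.9, 0.2]
grip_width: 0.0001
clk 14.70 pos [0.6558 0.2526 0.114 ] toolx yaw 1.3789 tilt [ 0. -0. -1.] F [ 0.9 -0.9  0.2] grip 0.0001 J [ 0.3   0.71  1.28 -0.    1.16 -1.08]
delta tool mm [-0.7 -0.  58. ]
w carton 0.95 [18.0, 169.6, 95.6, 300.1] (np.float64(57.0), np.float64(234.0))
w carton 0.6 [207.0, 0.0, 373.8, 129.9] (np.float64(289.0), np.float64(61.0))
w keeper 0.82 [83.8, 227.1, 127.2, 299.1] (np.float64(107.0), np.float64(260.0))
s lid_rib 0.68 [367.2, 245.6, 425.9, 295.4] (np.float64(396.0), np.float64(270.0))
s carton 0.85 [400.9, 236.8, 433.9, 256.7] (np.float64(422.0), np.float64(247.0))
s carton 0.83 [378.5, 188.6, 412.0, 225.6] (np.float64(395.0), np.float64(207.0))
s keeper 0.47 [369.5, 255.0, 383.6, 270.6] (np.float64(377.0), np.float64(263.0))
d lid_rib 0.97 [295.2, 159.8, 374.5, 213.8] (np.float64(335.0), np.float64(184.0))
d lid_rib 0.51 [298.7, 161.1, 449.6, 324.9] (np.float64(373.0), np.float64(243.0))
d carton 0.98 [259.9, 182.8, 309.9, 219.8] (np.float64(284.0), np.float64(200.0))
d carton 0.96 [338.3, 215.6, 386.5, 249.9] (np.float64(363.0), np.float64(232.0))
d keeper 0.61 [335.6, 181.3, 355.5, 199.2] (np.float64(344.0), np.float64(191.0))
```

The carton is seen in the cavity (side 338–386, 216–250). Next I lower behind the rib and push the lid.

```bash
python3 -m pendant '[{"x":0,"y":0,"z":25,"wx":0,"wy":0,"wz":0,"jaw":0},{"x":0,"y":0,"z":25,"wx":0,"wy":0,"wz":0,"jaw":0},{"x":0,"y":0,"z":6,"wx":0,"wy":0,"wz":0,"jaw":0},{"x":-10,"y":0,"z":0,"wx":0,"wy":0,"wz":0,"jaw":0},{"x":-10,"y":0,"z":0,"wx":0,"wy":0,"wz":0,"jaw":0}]'
python3 -m pendant '[{"x":-12,"y":0,"z":0,"wx":0,"wy":0,"wz":0,"jaw":0},{"x":-16,"y":0,"z":0,"wx":0,"wy":0,"wz":0,"jaw":0},{"x":-20,"y":0,"z":0,"wx":0,"wy":0,"wz":0,"jaw":0},{"x":-20,"y":0,"z":0,"wx":0,"wy":0,"wz":0,"jaw":0},{"x":-20,"y":0,"z":0,"wx":0,"wy":0,"wz":0,"jaw":0},{"x":-15,"y":0,"z":0,"wx":0,"wy":0,"wz":0,"jaw":0},{"x":-12,"y":0,"z":0,"wx":0,"wy":0,"wz":0,"jaw":0},{"x":-8,"y":0,"z":0,"wx":0,"wy":0,"wz":0,"jaw":0}]'
python3 - <<'E'
from d import *
p=np.load('case.npy'); delta(cw(p,(.1805,0,.058)))
E
```

```text
clock: 15.72
position: [0.652, 0.2309, 0.0585]
orientation: [0.0, 0.771, 0.636, 0.0]
contact_force: [1.5, 8.5, -3.6]
grip_width: -0.0001
clock: 16.38
position: [0.6287, 0.109, 0.0588]
orientation: [0.0, 0.772, 0.636, 0.001]
contact_force: [0.9, 2.5, 2.8]
grip_width: -0.0002
clk 16.38 pos [0.6287 0.109  0.0588] toolx yaw 1.3779 tilt [ 0.001  0.    -1.   ] F [0.9 2.5 2.8] grip -0.0002 J [ 0.1   0.66  1.52 -0.    0.97 -1.28]
delta tool mm [-10.   -0.7   0.8]
```

Pushing works, with about 3 N of friction. The last ~10 mm go slowly until the stop shows up in the force.

```bash
python3 -m pendant '[{"x":-3,"y":0,"z":0,"wx":0,"wy":0,"wz":0,"jaw":0},{"x":-3,"y":0,"z":0,"wx":0,"wy":0,"wz":0,"jaw":0},{"x":-2,"y":0,"z":0,"wx":0,"wy":0,"wz":0,"jaw":0},{"x":0,"y":0,"z":0,"wx":0,"wy":0,"wz":0,"jaw":0}]'
python3 -m pendant '[{"x":-2,"y":0,"z":0,"wx":0,"wy":0,"wz":0,"jaw":0},{"x":0,"y":0,"z":0,"wx":0,"wy":0,"wz":0,"jaw":0}]'
python3 -m pendant '[{"x":-2,"y":0,"z":0,"wx":0,"wy":0,"wz":0,"jaw":0},{"x":0,"y":0,"z":0,"wx":0,"wy":0,"wz":0,"jaw":0}]'
python3 - <<'E'
from d import *
p=np.load('case.npy'); delta(cw(p,(.1805,0,.058)))
E
```

```text
clock: 16.72
position: [0.6268, 0.1028, 0.0577]
orientation: [0.0, 0.771, 0.636, -0.0]
contact_force: [0.2, -0.1, 0.3]
grip_width: 0.0001
clock: 16.88
position: [0.6264, 0.101, 0.0576]
orientation: [-0.0, 0.771, 0.636, -0.0]
contact_force: [1.0, 1.6, 0.8]
grip_width: 0.0001
clock: 17.05
position: [0.626, 0.0988, 0.0576]
orientation: [-0.0, 0.772, 0.636, -0.0]
contact_force: [-0.4, 1.7, 0.4]
grip_width: 0.0001
clk 17.05 pos [0.626  0.0988 0.0576] toolx yaw 1.3792 tilt [-0. -0. -1.] F [-0.4  1.7  0.4] grip 0.0001 J [ 0.08  0.66  1.53  0.    0.96 -1.3 ]
delta tool mm [ 0.5 -0.  -0.4]
```

```bash
for i in 1 2; do python3 -m pendant '[{"x":-2,"y":0,"z":0,"wx":0,"wy":0,"wz":0,"jaw":0},{"x":0,"y":0,"z":0,"wx":0,"wy":0,"wz":0,"jaw":0}]'; done
python3 -m pendant '[{"x":-2,"y":0,"z":0,"wx":0,"wy":0,"wz":0,"jaw":0},{"x":0,"y":0,"z":0,"wx":0,"wy":0,"wz":0,"jaw":0},{"x":0,"y":0,"z":0,"wx":0,"wy":0,"wz":0,"jaw":0}]'
```

```text
clock: 17.22
position: [0.6257, 0.0975, 0.0577]
orientation: [-0.0, 0.772, 0.636, 0.0]
contact_force: [2.7, 6.2, 0.0]
grip_width: 0.0001
clock: 17.38
position: [0.6257, 0.0973, 0.0578]
orientation: [-0.001, 0.772, 0.636, 0.002]
contact_force: [3.1, 16.6, -2.1]
grip_width: 0.0002
clock: 17.63
position: [0.6257, 0.097, 0.0579]
orientation: [-0.001, 0.772, 0.636, 0.003]
contact_force: [5.7, 27.2, -3.5]
grip_width: -0.0001
```

Hard stop reached: the force rose to 27 N with no travel, so the lid is shut. Backing off, lifting and going over the latch for a look.

```bash
python3 -m pendant '[{"x":12,"y":0,"z":0,"wx":0,"wy":0,"wz":0,"jaw":0},{"x":0,"y":0,"z":-40,"wx":0,"wy":0,"wz":0,"jaw":0},{"x":0,"y":0,"z":-40,"wx":0,"wy":0,"wz":0,"jaw":0},{"x":0,"y":0,"z":-40,"wx":0,"wy":0,"wz":0,"jaw":0},{"x":0,"y":0,"z":-40,"wx":0,"wy":0,"wz":0,"jaw":0},{"x":-35,"y":0,"z":0,"wx":0,"wy":0,"wz":0,"jaw":0},{"x":-40,"y":0,"z":0,"wx":0,"wy":0,"wz":0,"jaw":0},{"x":-40,"y":0,"z":0,"wx":0,"wy":0,"wz":0,"jaw":0},{"x":-40,"y":0,"z":0,"wx":0,"wy":0,"wz":0,"jaw":0},{"x":0,"y":0,"z":0,"wx":0,"wy":0,"wz":0,"jaw":0}]'
python3 - <<'E'
from d import *
p=np.load('case.npy'); delta(cw(p,(.03,0,.22)))
w=snap('wrist','w7.png'); s=snap('scene','s7.png'); sd=snap('side','d7.png')
im=w['pixels'][:,:,::-1].copy()
for P in [(.19,.073,.084),(.19,-.073,.084),(.04,.073,.084),(.16,.05,.11),(.16,-.05,.11),(-.125,.085,.078),(-.125,-.085,.078),(.195,.085,.084),tipc(1.068)+[0,.017,0],tipc(1.068)-[0,.017,0],barc(1.068,4.079)+[0,.033,0],barc(1.068,4.079)-[0,.033,0]]: cv2.circle(im,tuple(int(t) for t in proj(w,cw(p,P),True)),3,(0,0,255),1)
e=np.zeros((600,800,3),np.uint8); e[:480,:640]=im
def put(s,c,x,y,sz,f):
    q=s['pixels'][c[1]-sz[1]:c[1]+sz[1],c[0]-sz[0]:c[0]+sz[0]]; q=cv2.resize(q,None,fx=f,fy=f)[:,:,::-1]; q=q[:600-y,:800-x]; e[y:y+q.shape[0],x:x+q.shape[1]]=q
put(sd,(355,235),640,0,(40,60),2); put(s,(330,265),640,250,(40,30),2);put(s,(345,265),0,480,(100,30),2);put(s,(435,200),410,480,(55,30),2)
cv2.imwrite('pics/v10.png',e)
E
```

```text
clock: 18.47
position: [0.5962, -0.0534, 0.2177]
orientation: [0.0, 0.773, 0.634, -0.001]
contact_force: [0.2, -0.3, -0.5]
grip_width: 0.0002
clk 18.47 pos [ 0.5962 -0.0534  0.2177] toolx yaw 1.3745 tilt [-0.001 -0.002 -1.   ] F [ 0.2 -0.3 -0.5] grip 0.0002 J [-0.17  0.42  1.49 -0.    1.23 -1.54]
delta tool mm [ 5.1  0.2 -2.3]
```

View pics/v10.png

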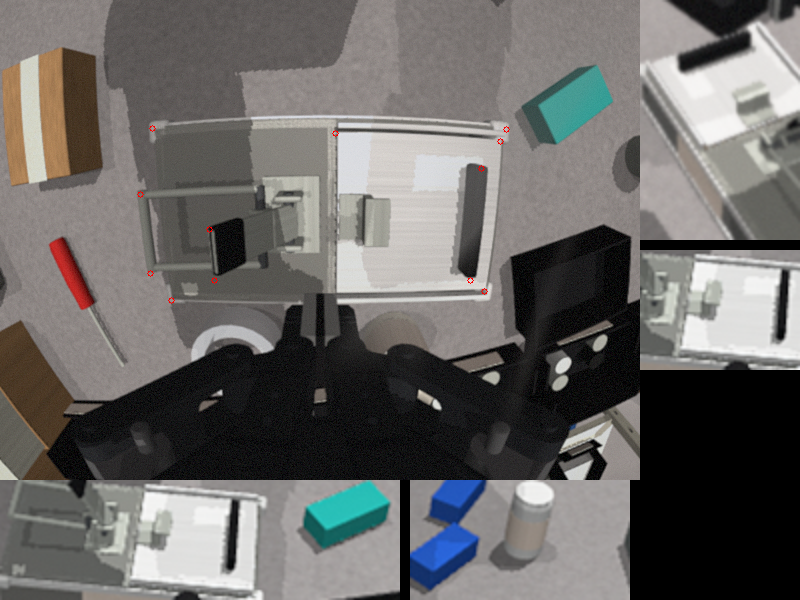

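The lid is shut, with its edge on the deck line at (336,130–290). The projected lever-tip and loop-bar points fall on the image, so the case fit, lever 1.07 and loop 4.08 hold. I'll turn the tool 90° so the jaws lie across the lever, and take it behind the lever.

```bash
python3 -m pendant '[{"x":0,"y":0,"z":0,"wx":0,"wy":0,"wz":0.12,"jaw":0},{"x":0,"y":0,"z":0,"wx":0,"wy":0,"wz":0.12,"jaw":0},{"x":0,"y":0,"z":0,"wx":0,"wy":0,"wz":0.12,"jaw":0},{"x":0,"y":0,"z":0,"wx":0,"wy":0,"wz":0.12,"jaw":0},{"x":0,"y":0,"z":0,"wx":0,"wy":0,"wz":0.12,"jaw":0},{"x":0,"y":0,"z":0,"wx":0,"wy":0,"wz":0.12,"jaw":0},{"x":0,"y":0,"z":0,"wx":0,"wy":0,"wz":0.12,"jaw":0},{"x":0,"y":0,"z":0,"wx":0,"wy":0,"wz":0.12,"jaw":0},{"x":0,"y":0,"z":0,"wx":0,"wy":0,"wz":0.12,"jaw":0},{"x":0,"y":0,"z":0,"wx":0,"wy":0,"wz":0.12,"jaw":0}]'
python3 -m pendant '[{"x":0,"y":0,"z":0,"wx":0,"wy":0,"wz":0.12,"jaw":0},{"x":0,"y":0,"z":0,"wx":0,"wy":0,"wz":0.12,"jaw":0},{"x":0,"y":0,"z":0,"wx":0,"wy":0,"wz":0.12,"jaw":0},{"x":0,"y":0,"z":0,"wx":0,"wy":0,"wz":0.01,"jaw":0},{"x":0,"y":35,"z":0,"wx":0,"wy":0,"wz":0,"jaw":0},{"x":0,"y":35,"z":0,"wx":0,"wy":0,"wz":0,"jaw":0},{"x":0,"y":30,"z":0,"wx":0,"wy":0,"wz":0,"jaw":0},{"x":0,"y":0,"z":0,"wx":0,"wy":0,"wz":0,"jaw":0}]'
python3 - <<'E'
from d import *
p=np.load('case.npy'); delta(cw(p,(-.076,0,.122)))
E
```

```text
clock: 19.45
position: [0.5979, -0.0458, 0.2176]
orientation: [-0.0, 0.996, 0.087, -0.0]
contact_force: [-0.1, -0.1, -0.2]
grip_width: 0.0001
clock: 20.12
position: [0.5781, -0.1489, 0.2177]
orientation: [0.001, 0.996, -0.094, -0.0]
contact_force: [-0.3, -0.2, 0.0]
grip_width: 0.0001
clk 20.12 pos [ 0.5781 -0.1489  0.2177] toolx yaw -0.1890 tilt [-0.    -0.001 -1.   ] F [-0.3 -0.2  0. ] grip 0.0001 J [-0.33  0.41  1.5  -0.    1.23 -0.14]
delta tool mm [-0.1  3.6 95.7]
```

```bash
python3 -m pendant '[{"x":0,"y":4,"z":30,"wx":0,"wy":0,"wz":0,"jaw":0},{"x":0,"y":0,"z":30,"wx":0,"wy":0,"wz":0,"jaw":0},{"x":0,"y":0,"z":20,"wx":0,"wy":0,"wz":0,"jaw":0},{"x":0,"y":0,"z":15,"wx":0,"wy":0,"wz":0,"jaw":0},{"x":0,"y":0,"z":0,"wx":0,"wy":0,"wz":0,"jaw":0}]'
python3 -m pendant '[{"x":0,"y":-10,"z":0,"wx":0,"wy":0,"wz":0,"jaw":0},{"x":0,"y":-10,"z":0,"wx":0,"wy":0,"wz":0,"jaw":0},{"x":0,"y":-10,"z":0,"wx":0,"wy":0,"wz":0,"jaw":0},{"x":0,"y":-10,"z":0,"wx":0,"wy":0,"wz":0,"jaw":0},{"x":0,"y":-10,"z":0,"wx":0,"wy":0,"wz":0,"jaw":0}]'
python3 - <<'E'
from d import *
p=np.load('case.npy'); delta(cw(p,(-.026,0,.122)))
E
```

```text
clock: 20.53
position: [0.5766, -0.1478, 0.1195]
orientation: [-0.001, 0.996, -0.093, -0.003]
contact_force: [-0.4, 0.8, -1.0]
grip_width: -0.0
clock: 20.95
position: [0.5881, -0.0991, 0.1237]
orientation: [0.0, 0.995, -0.095, 0.001]
contact_force: [0.3, -0.9, 1.8]
grip_width: 0.0
clk 20.95 pos [ 0.5881 -0.0991  0.1237] toolx yaw -0.1901 tilt [ 0.001 -0.    -1.   ] F [ 0.3 -0.9  1.8] grip 0.0000 J [-0.24  0.51  1.59  0.    1.04 -0.05]
delta tool mm [-0.5  4.5  1.7]
```

```bash
python3 -m pendant '[{"x":0,"y":-10,"z":0,"wx":0,"wy":0,"wz":0,"jaw":0},{"x":0,"y":-10,"z":0,"wx":0,"wy":0,"wz":0,"jaw":0},{"x":0,"y":-10,"z":0,"wx":0,"wy":0,"wz":0,"jaw":0},{"x":0,"y":0,"z":0,"wx":-0.1,"wy":0,"wz":0,"jaw":0},{"x":0,"y":0,"z":0,"wx":-0.1,"wy":0,"wz":0,"jaw":0},{"x":0,"y":0,"z":0,"wx":-0.1,"wy":0,"wz":0,"jaw":0},{"x":0,"y":0,"z":0,"wx":0,"wy":0,"wz":0,"jaw":0}]'
python3 - <<'E'
from d import *
p=np.load('case.npy'); delta(cw(p,(.031,0,.1216)))
s=snap('scene','s8.png'); sd=snap('side','d8.png')
E
```

```text
clock: 21.53
position: [0.5932, -0.0682, 0.122]
orientation: [0.151, 0.984, -0.093, -0.015]
contact_force: [-0.1, 0.4, 0.2]
grip_width: -0.0003
clk 21.53 pos [ 0.5932 -0.0682  0.122 ] toolx yaw -0.1876 tilt [-0.057 -0.295 -0.954] F [-0.1  0.4  0.2] grip -0.0003 J [-0.04  0.55  1.56 -0.34  1.1   0.31]
delta tool mm [  0.4 -20.3  -5.9]
```

```bash
python3 -m pendant '[{"x":0,"y":-7,"z":-2,"wx":0,"wy":0,"wz":0,"jaw":0},{"x":0,"y":-7,"z":-2,"wx":0,"wy":0,"wz":0,"jaw":0},{"x":0,"y":-6,"z":-2,"wx":0,"wy":0,"wz":0,"jaw":0},{"x":0,"y":0,"z":0,"wx":0,"wy":0,"wz":0,"jaw":0}]'
python3 -m pendant '[{"x":0,"y":-3,"z":-1,"wx":0,"wy":0,"wz":0,"jaw":0},{"x":0,"y":0,"z":0,"wx":0,"wy":0,"wz":0,"jaw":0}]'
python3 - <<'E'
from d import *
p=np.load('case.npy'); delta(cw(p,(.031,0,.1216)))
E
```

```text
clock: 21.97
position: [0.5971, -0.0513, 0.1233]
orientation: [0.15, 0.984, -0.094, -0.014]
contact_force: [-2.0, -5.8, 4.6]
grip_width: -0.0002
clock: 22.13
position: [0.5973, -0.0503, 0.1238]
orientation: [0.151, 0.984, -0.095, -0.015]
contact_force: [-5.2, -18.5, 6.7]
grip_width: -0.0003
clk 22.13 pos [ 0.5973 -0.0503  0.1238] toolx yaw -0.1918 tilt [-0.058 -0.295 -0.954] F [ -5.2 -18.5   6.7] grip -0.0003 J [-0.01  0.56  1.55 -0.34  1.11  0.34]
delta tool mm [-0.2 -3.4  1.3]
```

The lever is at its stop, with force up to 18 N. Backing off and withdrawing along the tool axis, then straightening up.

```bash
python3 -m pendant '[{"x":0,"y":4,"z":0,"wx":0,"wy":0,"wz":0,"jaw":0},{"x":0,"y":0,"z":-20,"wx":0,"wy":0,"wz":0,"jaw":0},{"x":0,"y":0,"z":-35,"wx":0,"wy":0,"wz":0,"jaw":0},{"x":0,"y":0,"z":-40,"wx":0,"wy":0,"wz":0,"jaw":0},{"x":0,"y":0,"z":-35,"wx":0,"wy":0,"wz":0,"jaw":0},{"x":0,"y":0,"z":0,"wx":0.1,"wy":0,"wz":0,"jaw":0},{"x":0,"y":0,"z":0,"wx":0.1,"wy":0,"wz":0,"jaw":0},{"x":0,"y":0,"z":0,"wx":0.1,"wy":0,"wz":0,"jaw":0},{"x":0,"y":0,"z":0,"wx":0,"wy":0,"wz":0,"jaw":0}]'
python3 - <<'E'
from d import *
p=np.load('case.npy'); delta(cw(p,(-.05,0,.235)))
s=snap('scene','s9.png'); sd=snap('side','d9.png')
for n,ss in(('s',s),('d',sd)):
  print(n,'tip',proj(ss,cw(p,tipc(2.36))),'bar',proj(ss,cw(p,barc(2.36,4.1))))
  for l in('loop_bar','loop','lever_tip'):
    for m in env.masks_of(l,ss)[:2]: print(n,l,round(m['score'],2),np.round(m['extent']))
q=lambda ss,c,f:cv2.resize(ss['pixels'][c[1]-45:c[1]+45,c[0]-40:c[0]+40],None,fx=f,fy=f,interpolation=cv2.INTER_CUBIC)[:,:,::-1]
a=np.round(proj(s,cw(p,(.02,0,.17)))).astype(int);b=np.round(proj(sd,cw(p,(.02,0,.17)))).astype(int); print(a,b)
cv2.imwrite('pics/v11.png',np.hstack([q(s,a,5),q(sd,b,5)]))
E
```

```text
clock: 22.88
position: [0.6044, -0.0151, 0.249]
orientation: [-0.003, 0.995, -0.097, 0.001]
contact_force: [-0.2, -0.8, 0.6]
grip_width: 0.0004
clk 22.88 pos [ 0.6044 -0.0151  0.249 ] toolx yaw -0.1940 tilt [ 0.003  0.006 -1.   ] F [-0.2 -0.8  0.6] grip 0.0004 J [-0.1   0.4   1.44  0.01  1.3   0.09]
delta tool mm [ -0.3 114.2  13.3]
s tip [323.36748225 240.18334438] bar [295.0915954  221.37688219]
s loop_bar 0.8 [292. 209. 304. 257.]
s loop 0.81 [292. 210. 299. 257.]
s lever_tip 0.92 [290. 208. 323. 257.]
s lever_tip 0.5 [313. 240. 372. 291.]
d tip [373.10320565 205.10553407] bar [391.49575012 206.6712595 ]
d loop_bar 0.59 [375. 200. 402. 238.]
d loop 0.59 [372. 207. 408. 238.]
d lever_tip 0.57 [367. 202. 407. 247.]
[306 238] [383 216]
```

View pics/v11.png

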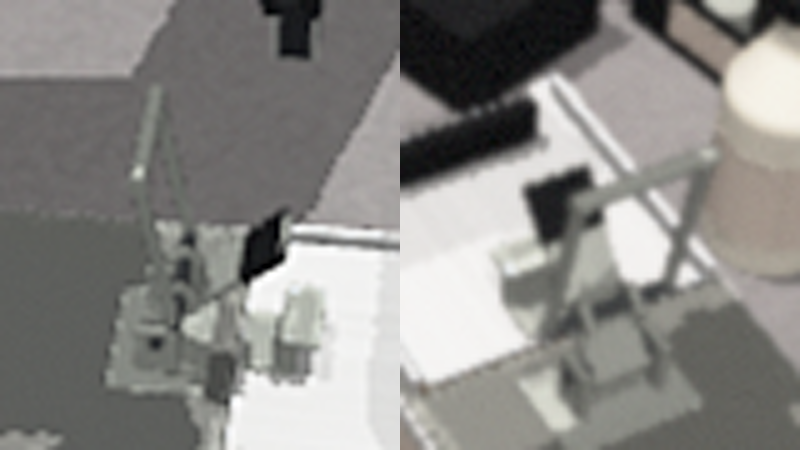

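Lever (grip at left-panel (265,250)) leans to the keeper, and the loop stands near upright with its bar at left-panel (145,130), as predicted. Going over behind the bar, then pushing it over.

```bash
python3 -m pendant '[{"x":0,"y":30,"z":0,"wx":0,"wy":0,"wz":0,"jaw":0},{"x":0,"y":40,"z":0,"wx":0,"wy":0,"wz":0,"jaw":0},{"x":0,"y":40,"z":0,"wx":0,"wy":0,"wz":0,"jaw":0},{"x":0,"y":6,"z":0,"wx":0,"wy":0,"wz":0,"jaw":0},{"x":0,"y":0,"z":0,"wx":0,"wy":0,"wz":0,"jaw":0},{"x":0,"y":0,"z":35,"wx":0,"wy":0,"wz":0,"jaw":0},{"x":0,"y":0,"z":30,"wx":0,"wy":0,"wz":0,"jaw":0},{"x":0,"y":0,"z":17,"wx":0,"wy":0,"wz":0,"jaw":0},{"x":0,"y":0,"z":0,"wx":0,"wy":0,"wz":0,"jaw":0}]'
python3 -m pendant '[{"x":0,"y":-12,"z":0,"wx":0,"wy":0,"wz":0,"jaw":0},{"x":0,"y":-12,"z":0,"wx":0,"wy":0,"wz":0,"jaw":0},{"x":0,"y":-10,"z":0,"wx":0,"wy":0,"wz":0,"jaw":0},{"x":0,"y":-10,"z":0,"wx":0,"wy":0,"wz":0,"jaw":0},{"x":0,"y":-10,"z":0,"wx":0,"wy":0,"wz":0,"jaw":0},{"x":0,"y":-10,"z":0,"wx":0,"wy":0,"wz":0,"jaw":0},{"x":0,"y":-10,"z":0,"wx":0,"wy":0,"wz":0,"jaw":0},{"x":0,"y":-8,"z":0,"wx":0,"wy":0,"wz":0,"jaw":0},{"x":0,"y":0,"z":0,"wx":0,"wy":0,"wz":0,"jaw":0}]'
python3 - <<'E'
from d import *
p=np.load('case.npy'); delta(cw(p,(.03,0,.167)))
s=snap('scene','s10.png'); sd=snap('side','d10.png')
qb=-np.arcsin((.128-.0885)/.095)
for n,ss in(('s',s),('d',sd)):
  print(n,'tip',proj(ss,cw(p,tipc(2.36))),'bar ends',[np.round(proj(ss,cw(p,barc(2.36,2.36+qb)+[0,y,0]))) for y in(.034,-.034)])
  for l in('loop_bar','loop','lever_tip'):
    for m in env.masks_of(l,ss)[:2]: print(n,l,round(m['score'],2),np.round(m['extent']))
E
```

```text
clock: 24.03
position: [0.5806, -0.1252, 0.1622]
orientation: [-0.001, 0.996, -0.095, -0.003]
contact_force: [-0.7, 0.6, -0.6]
grip_width: 0.0001
clock: 24.78
position: [0.5981, -0.0452, 0.1661]
orientation: [-0.0, 0.996, -0.095, 0.0]
contact_force: [0.3, 0.2, -1.1]
grip_width: -0.0003
clk 24.78 pos [ 0.5981 -0.0452  0.1661] toolx yaw -0.1898 tilt [ 0.  0. -1.] F [ 0.3  0.2 -1.1] grip -0.0003 J [-0.15  0.47  1.55  0.    1.13  0.04]
delta tool mm [-0.1  3.3 -0.9]
s tip [323.36748225 240.18334438] bar ends [array([337., 253.]), array([335., 273.])]
s loop_bar 0.73 [299. 215. 328. 259.]
s loop_bar 0.28 [240. 216. 379. 311.]
s loop 0.8 [302. 218. 326. 253.]
s lever_tip 0.75 [298. 218. 325. 258.]
d tip [373.10320565 205.10553407] bar ends [array([352., 224.]), array([376., 215.])]
d loop_bar 0.49 [358. 190. 393. 236.]
d loop_bar 0.34 [324. 195. 400. 247.]
d lever_tip 0.7 [354. 190. 397. 248.]
d lever_tip 0.24 [358. 189. 394. 238.]
```

```bash
python3 -m pendant '[{"x":0,"y":-8,"z":0,"wx":0,"wy":0,"wz":0,"jaw":0},{"x":0,"y":-8,"z":0,"wx":0,"wy":0,"wz":0,"jaw":0},{"x":0,"y":0,"z":0,"wx":0,"wy":0,"wz":0,"jaw":0},{"x":0,"y":0,"z":0,"wx":0,"wy":0,"wz":0,"jaw":0},{"x":0,"y":0,"z":0,"wx":0,"wy":0,"wz":0,"jaw":0}]'
cat > lk.py <<'E'
from d import *
from scipy.ndimage import distance_transform_edt
p=np.load('case.npy')
import sys
def look(q=None,save=None):
    delta((0,0,0)); s=snap('scene',save and 's'+save); sd=snap('side',save and 'd'+save); M={}
    for n,ss in(('s',s),('d',sd)):
        for l in('loop','lever'):
            ms=[m for m in env.masks_of(l,ss) if m['score']>.4]
            for m in ms[:1]: print(n,l,round(m['score'],2),np.round(m['extent']))
    # expected bar end pixels for elevations
    q=q or 2.36
    for e in (1.2,.9,.6,.3,0,-.43): print('e',e,[np.round(proj(ss,cw(p,barc(q,q+e)+[0,y,0]))).tolist() for ss in(s,sd) for y in(.034,-.034)])
if __name__=='__main__': look(float(sys.argv[1]),sys.argv[2])
E
python3 lk.py 2.36 11.png
```

```text
clock: 25.6
position: [0.6008, -0.0309, 0.166]
orientation: [0.0, 0.995, -0.095, -0.0]
contact_force: [-0.6, 0.2, 0.1]
grip_width: 0.0002
clk 25.60 pos [ 0.6008 -0.0309  0.166 ] toolx yaw -0.1905 tilt [-0. -0. -1.] F [-0.6  0.2  0.1] grip 0.0002 J [-0.13  0.47  1.54 -0.    1.13  0.06]
delta tool mm [-595.8   83.5  166.1]
s loop 0.52 [306. 239. 338. 271.]
s lever 0.86 [298. 235. 338. 272.]
d loop 0.41 [354. 223. 397. 238.]
d lever 0.82 [353. 205. 399. 248.]
e 1.2 [[318.0, 215.0], [315.0, 235.0], [365.0, 198.0], [393.0, 188.0]]
e 0.9 [[328.0, 220.0], [325.0, 240.0], [359.0, 196.0], [386.0, 186.0]]
e 0.6 [[335.0, 227.0], [333.0, 247.0], [354.0, 198.0], [381.0, 188.0]]
e 0.3 [[340.0, 235.0], [338.0, 255.0], [351.0, 202.0], [377.0, 193.0]]
e 0 [[341.0, 242.0], [339.0, 262.0], [350.0, 210.0], [376.0, 201.0]]
e -0.43 [[337.0, 253.0], [335.0, 273.0], [352.0, 224.0], [376.0, 215.0]]
```

The loop has fallen: its mask now ends at scene (338,271), matching the predicted bar on the lid beyond the nose (335–337, 253–273). Next I move to the keeper side of the lever.

```bash
python3 -m pendant '[{"x":0,"y":0,"z":-40,"wx":0,"wy":0,"wz":0,"jaw":0},{"x":0,"y":-27,"z":0,"wx":0,"wy":0,"wz":0,"jaw":0},{"x":0,"y":-30,"z":0,"wx":0,"wy":0,"wz":0,"jaw":0},{"x":0,"y":0,"z":0,"wx":0,"wy":0,"wz":0,"jaw":0},{"x":0,"y":0,"z":35,"wx":0,"wy":0,"wz":0,"jaw":0},{"x":0,"y":0,"z":35,"wx":0,"wy":0,"wz":0,"jaw":0},{"x":0,"y":0,"z":20,"wx":0,"wy":0,"wz":0,"jaw":0},{"x":0,"y":0,"z":0,"wx":0,"wy":0,"wz":0,"jaw":0}]'
python3 - <<'E'
from d import *
p=np.load('case.npy'); delta(cw(p,(.05,0,.119)))
E
```

```text
clock: 26.57
position: [0.609, 0.0247, 0.1116]
orientation: [0.0, 0.995, -0.095, -0.004]
contact_force: [0.2, 0.2, -0.2]
grip_width: 0.0003
clk 26.57 pos [0.609  0.0247 0.1116] toolx yaw -0.1911 tilt [-0.008  0.    -1.   ] F [ 0.2  0.2 -0.2] grip 0.0003 J [-0.04  0.55  1.56 -0.    1.04  0.16]
delta tool mm [ 2.5 54.  -7.4]
```

```bash
python3 -m pendant '[{"x":1,"y":9,"z":0,"wx":0,"wy":0,"wz":0,"jaw":0},{"x":0,"y":9,"z":-1,"wx":0,"wy":0,"wz":0,"jaw":0},{"x":0,"y":9,"z":-1,"wx":0,"wy":0,"wz":0,"jaw":0},{"x":0,"y":9,"z":-1,"wx":0,"wy":0,"wz":0,"jaw":0},{"x":0,"y":9,"z":-1,"wx":0,"wy":0,"wz":0,"jaw":0},{"x":0,"y":9,"z":-1,"wx":0,"wy":0,"wz":0,"jaw":0},{"x":0,"y":9,"z":-3,"wx":0,"wy":0,"wz":0,"jaw":0},{"x":0,"y":9,"z":-4,"wx":0,"wy":0,"wz":0,"jaw":0},{"x":0,"y":9,"z":-4,"wx":0,"wy":0,"wz":0,"jaw":0},{"x":0,"y":0,"z":0,"wx":0,"wy":0,"wz":0,"jaw":0}]'
python3 - <<'E'
from d import *
p=np.load('case.npy'); delta(cw(p,(.015,0,.134)))
E
python3 lk.py 1.7 12.png | grep -v delta
```

```text
clock: 27.4
position: [0.5973, -0.0567, 0.1329]
orientation: [0.0, 0.995, -0.096, 0.0]
contact_force: [-0.3, -0.2, 0.8]
grip_width: -0.0
clk 27.40 pos [ 0.5973 -0.0567  0.1329] toolx yaw -0.1922 tilt [ 0.001 -0.001 -1.   ] F [-0.3 -0.2  0.8] grip -0.0000 J [-0.17  0.51  1.58 -0.    1.06  0.02]
delta tool mm [-1.4  6.8 -1.1]
clk 27.40 pos [ 0.5973 -0.0567  0.1329] toolx yaw -0.1922 tilt [ 0.001 -0.001 -1.   ] F [-0.3 -0.2  0.8] grip -0.0000 J [-0.17  0.51  1.58 -0.    1.06  0.02]
s loop 0.66 [294. 243. 326. 266.]
s lever 0.92 [294. 230. 331. 273.]
d loop 0.44 [358. 228. 401. 244.]
d lever 0.83 [356. 210. 403. 244.]
e 1.2 [[311.0, 214.0], [307.0, 234.0], [369.0, 203.0], [397.0, 193.0]]
e 0.9 [[321.0, 219.0], [318.0, 239.0], [363.0, 201.0], [390.0, 191.0]]
e 0.6 [[329.0, 226.0], [326.0, 246.0], [358.0, 202.0], [385.0, 192.0]]
e 0.3 [[333.0, 234.0], [331.0, 254.0], [355.0, 207.0], [381.0, 197.0]]
e 0 [[335.0, 242.0], [332.0, 262.0], [354.0, 214.0], [379.0, 205.0]]
e -0.43 [[331.0, 252.0], [328.0, 272.0], [355.0, 228.0], [380.0, 219.0]]
```

The loop follows with the lever and stays down. Continuing along the arc to about 0.9 rad.

```bash
python3 -m pendant '[{"x":-1,"y":9,"z":-1,"wx":0,"wy":0,"wz":0,"jaw":0},{"x":0,"y":9,"z":0,"wx":0,"wy":0,"wz":0,"jaw":0},{"x":0,"y":8,"z":0,"wx":0,"wy":0,"wz":0,"jaw":0},{"x":0,"y":7,"z":1,"wx":0,"wy":0,"wz":0,"jaw":0},{"x":0,"y":6,"z":3,"wx":0,"wy":0,"wz":0,"jaw":0},{"x":0,"y":6,"z":3,"wx":0,"wy":0,"wz":0,"jaw":0},{"x":0,"y":6,"z":4,"wx":0,"wy":0,"wz":0,"jaw":0},{"x":0,"y":0,"z":0,"wx":0,"wy":0,"wz":0,"jaw":0}]'
python3 - <<'E'
from d import *
p=np.load('case.npy'); delta(cw(p,(-.029,0,.125)))
s=snap('scene'); sd=snap('side')
for q in(1.2,1.0,.8): print(q,'tip',[np.round(proj(x,cw(p,tipc(q)))) for x in(s,sd)])
print('throat ends',[np.round(proj(x,cw(p,(.074,y,.094)))) for x in(s,sd) for y in(.034,-.034)])
for n,ss in(('s',s),('d',sd)):
  for l in('loop','lever','loop_bar'):
    for m in env.masks_of(l,ss)[:1]: print(n,l,round(m['score'],2),np.round(m['extent']))
def q(ss,P,f=5):
    c=np.round(proj(ss,cw(p,P))).astype(int); return cv2.resize(ss['pixels'][c[1]-40:c[1]+40,c[0]-40:c[0]+40],None,fx=f,fy=f,interpolation=cv2.INTER_CUBIC)[:,:,::-1]
cv2.imwrite('pics/v12.png',np.hstack([q(s,(.03,0,.12)),q(sd,(.03,0,.12))]))
E
```

```text
clock: 28.37
position: [0.5863, -0.1059, 0.1214]
orientation: [0.0, 0.995, -0.096, -0.0]
contact_force: [-0.2, 0.2, 0.0]
grip_width: -0.0002
clk 28.37 pos [ 0.5863 -0.1059  0.1214] toolx yaw -0.1918 tilt [-0. -0. -1.] F [-0.2  0.2  0. ] grip -0.0002 J [-0.26  0.51  1.6  -0.    1.03 -0.06]
delta tool mm [-0.   0.5 -3.6]
1.2 tip [array([285., 231.]), array([396., 227.])]
1.0 tip [array([279., 233.]), array([400., 234.])]
0.8 tip [array([273., 236.]), array([403., 242.])]
throat ends [array([329., 251.]), array([326., 270.]), array([356., 229.]), array([381., 219.])]
s loop 0.74 [167. 275. 179. 339.]
s lever 0.73 [277. 232. 328. 271.]
s loop_bar 0.72 [289. 241. 325. 276.]
d lever 0.88 [357. 222. 408. 253.]
d loop_bar 0.55 [356. 227. 375. 250.]
```

Masks put the bar at the throat (lever+loop right edge 328, bottom 271, against throat end (326–329, 251–270)) and the lever at ≈0.95. Pressing on through centre.

```bash
python3 -m pendant '[{"x":0,"y":5,"z":4,"wx":0,"wy":0,"wz":0,"jaw":0},{"x":0,"y":5,"z":4,"wx":0,"wy":0,"wz":0,"jaw":0},{"x":0,"y":5,"z":5,"wx":0,"wy":0,"wz":0,"jaw":0},{"x":0,"y":0,"z":0,"wx":0,"wy":0,"wz":0,"jaw":0}]'
python3 -m pendant '[{"x":0,"y":4,"z":6,"wx":0,"wy":0,"wz":0,"jaw":0},{"x":0,"y":3,"z":6,"wx":0,"wy":0,"wz":0,"jaw":0},{"x":0,"y":3,"z":6,"wx":0,"wy":0,"wz":0,"jaw":0},{"x":0,"y":0,"z":0,"wx":0,"wy":0,"wz":0,"jaw":0}]'
python3 -m pendant '[{"x":0,"y":2,"z":6,"wx":0,"wy":0,"wz":0,"jaw":0},{"x":0,"y":2,"z":6,"wx":0,"wy":0,"wz":0,"jaw":0},{"x":0,"y":0,"z":0,"wx":0,"wy":0,"wz":0,"jaw":0}]'
python3 - <<'E'
from d import *
p=np.load('case.npy'); delta(cw(p,(-.059,0,.072)))
E
```

```text
clock: 29.1
position: [0.583, -0.1204, 0.1077]
orientation: [0.0, 0.995, -0.096, -0.001]
contact_force: [0.3, 0.2, -0.0]
grip_width: -0.0002
clock: 29.43
position: [0.581, -0.1297, 0.0894]
orientation: [-0.0, 0.995, -0.096, -0.001]
contact_force: [-0.6, 1.2, 0.1]
grip_width: -0.0003
clock: 29.68
position: [0.5805, -0.1333, 0.0777]
orientation: [-0.0, 0.995, -0.095, -0.001]
contact_force: [0.4, -0.1, 0.3]
grip_width: -0.0002
clk 29.68 pos [ 0.5805 -0.1333  0.0777] toolx yaw -0.1911 tilt [-0.002  0.    -1.   ] F [ 0.4 -0.1  0.3] grip -0.0002 J [-0.3   0.57  1.63 -0.    0.95 -0.11]
delta tool mm [0.5 2.5 5.7]
```

```bash
python3 -m pendant '[{"x":0,"y":2,"z":3,"wx":0,"wy":0,"wz":0,"jaw":0},{"x":0,"y":0,"z":3,"wx":0,"wy":0,"wz":0,"jaw":0},{"x":0,"y":0,"z":0,"wx":0,"wy":0,"wz":0,"jaw":0}]'
python3 -m pendant '[{"x":0,"y":0,"z":2,"wx":0,"wy":0,"wz":0,"jaw":0},{"x":0,"y":0,"z":0,"wx":0,"wy":0,"wz":0,"jaw":0}]'
python3 -m pendant '[{"x":0,"y":0,"z":2,"wx":0,"wy":0,"wz":0,"jaw":0},{"x":0,"y":0,"z":0,"wx":0,"wy":0,"wz":0,"jaw":0}]'
```

```text
clock: 29.93
position: [0.5805, -0.1351, 0.0725]
orientation: [-0.0, 0.995, -0.095, -0.0]
contact_force: [-0.2, -0.0, -0.9]
grip_width: 0.0002
clock: 30.1
position: [0.5807, -0.1351, 0.0709]
orientation: [-0.0, 0.995, -0.095, -0.0]
contact_force: [0.6, 0.5, -0.2]
grip_width: 0.0002
clock: 30.27
position: [0.5811, -0.1352, 0.0699]
orientation: [0.0, 0.995, -0.095, 0.0]
contact_force: [-2.3, 1.3, 6.0]
grip_width: 0.0
```

Contact at 6 N at tip height ≈0.106, which fits a flat lever. One more firm press, then up and away to inspect.

```bash
python3 -m pendant '[{"x":0,"y":0,"z":2,"wx":0,"wy":0,"wz":0,"jaw":0},{"x":0,"y":0,"z":0,"wx":0,"wy":0,"wz":0,"jaw":0}]'
python3 -m pendant '[{"x":0,"y":0,"z":-20,"wx":0,"wy":0,"wz":0,"jaw":0},{"x":0,"y":0,"z":-40,"wx":0,"wy":0,"wz":0,"jaw":0},{"x":0,"y":0,"z":-40,"wx":0,"wy":0,"wz":0,"jaw":0},{"x":0,"y":0,"z":-40,"wx":0,"wy":0,"wz":0,"jaw":0},{"x":-40,"y":0,"z":0,"wx":0,"wy":0,"wz":0,"jaw":0},{"x":-40,"y":0,"z":0,"wx":0,"wy":0,"wz":0,"jaw":0},{"x":-40,"y":0,"z":0,"wx":0,"wy":0,"wz":0,"jaw":0},{"x":0,"y":0,"z":0,"wx":0,"wy":0,"wz":0,"jaw":0}]'
python3 - <<'E'
from d import *
p=np.load('case.npy'); delta((0,0,0))
s=snap('scene'); sd=snap('side')
for n,ss in(('s',s),('d',sd)):
  print(n,'tip q=0',np.round(proj(ss,cw(p,tipc(0)))),'bar ends',[np.round(proj(ss,cw(p,(.071,y,.094)))) for y in(.034,-.034)])
  for l in('lever','loop','loop_bar','lid','tin'):
    for m in env.masks_of(l,ss)[:1]: print(n,l,round(m['score'],2),np.round(m['extent']))
e=np.zeros((600,800,3),np.uint8)
def put(s,c,x,y,sz,f):
    q=cv2.resize(s['pixels'][c[1]-sz[1]:c[1]+sz[1],c[0]-sz[0]:c[0]+sz[0]],None,fx=f,fy=f,interpolation=cv2.INTER_CUBIC)[:,:,::-1][:600-y,:800-x]; e[y:y+q.shape[0],x:x+q.shape[1]]=q
put(s,(315,265),0,0,(80,50),3); put(sd,(385,235),480,0,(40,50),4); put(sd,(340,230),480,400,(80,50),2); e[300:600,0:400]=cv2.resize(s['pixels'],(400,300))[:,:,::-1]
cv2.imwrite('pics/v12.png',e)
E
```

```text
clock: 30.43
position: [0.5813, -0.1352, 0.0695]
orientation: [0.0, 0.995, -0.095, 0.001]
contact_force: [-9.2, 3.0, 23.2]
grip_width: -0.0
clock: 31.1
position: [0.4565, -0.1105, 0.2062]
orientation: [-0.001, 0.995, -0.095, -0.002]
contact_force: [0.5, -1.1, 0.2]
grip_width: 0.0003
clk 31.10 pos [ 0.4565 -0.1105  0.2062] toolx yaw -0.1909 tilt [-0.005  0.001 -1.   ] F [ 0.5 -1.1  0.2] grip 0.0003 J [-0.34  0.19  1.83 -0.    1.12 -0.15]
delta tool mm [-468.1  -21.7  208.5]
s tip q=0 [264. 252.] bar ends [array([327., 251.]), array([325., 270.])]
s lever 0.7 [292. 250. 324. 273.]
s loop 0.7 [286. 247. 326. 269.]
s loop_bar 0.74 [287. 246. 327. 273.]
s lid 0.57 [311. 243. 370. 288.]
s tin 0.87 [424. 169. 451. 209.]
d tip q=0 [407. 270.] bar ends [array([357., 229.]), array([382., 220.])]
d lever 0.66 [358. 219. 416. 272.]
d loop 0.71 [177. 183. 206. 228.]
d loop_bar 0.73 [361. 219. 400. 255.]
d lid 0.76 [338. 204. 401. 248.]
d tin 0.79 [177. 182. 207. 224.]
```

View pics/v12.png

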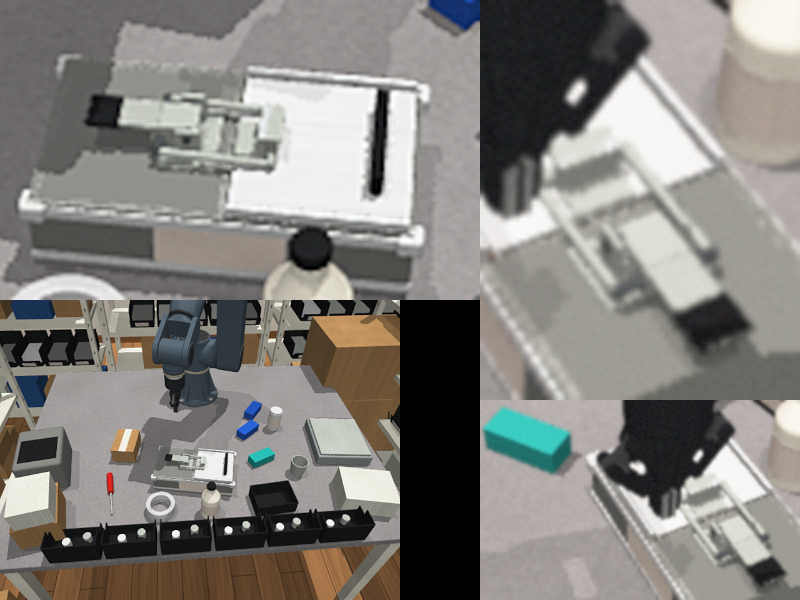

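```bash
python3 -c "
from bench import env
print(env.finish_job())"
```

```text
the job is handed in; nothing more can be done
None
```

The carton is packed flat across the case, the lid is pushed shut, and the latch is hooked and pressed flat. I handed the job in at about 31 s, with the arm clear of everything.

**Problems along the way:**
- **Missed grasps:** two grasp attempts closed on nothing. The pictures showed the real fingertips about 36 mm short of the reported TCP, which disagrees with the text. I corrected for that in every later move, and the carton had not moved.
- **Bar position:** in the last side picture the gripper hid the keeper, so only the scene camera shows the hooked bar.

**Last checks:**
- **Carton:** it was set down on the cavity floor by force and seen inside the cavity before the lid closed. It cannot be seen now.
- **Lid:** it hit its stop at 27 N with no further travel, and its edge meets the deck line in the pictures.
- **Lever and loop:** after the arm withdrew, the lever tip and the loop bar both appear where a flat lever and a hooked bar should be in the scene picture. The lever stays flat with nothing touching it. I did not measure the loop's tension.
- **Bench:** the other things look to be standing where they were.

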